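# Restack a clamp's conical spring washers and latch the keeper

### The arm

A 6-joint arm with a two-finger parallel gripper is mounted at the origin on the work surface. World frame = base frame: x ahead of the robot, y to its left, z up, the work surface at z = 0. Lengths are in m, angles in rad, forces in N, time in s.
With the tool pointing down it reaches from about 0.4 to 0.825 m from the base axis. Payload 7 kg.
Tool frame: the origin (TCP) lies midway between the tips of the shut fingers; the grasp point (between the pads) lies env.grip_point_offset behind it (env.grip_point_offset is the distance from the TCP to the grasp point, in m); z points along the fingers, y is the direction in which the jaws open and shut (so a half turn about z gives the same grasp; the last joint's range is limited). The gripper opens to 88 mm and grips with 3 to 60 N. Pads are 19 mm wide; open, the fingers measure 130 mm over their backs; the gripper's body (78 mm by 193 mm) begins 47 mm behind the grasp point.
Start: joints at [1.602, 0.359, 0.012, 0, -1.224, -0.288], TCP at [0.171, 0.653, 0.227] pointing down, gripper open.
Joint ranges: [-3.07, 3.07], [-1.43, 2.12], [-1.02, 1.25], [-3.03, 1.67], [-3.05, -0], [-3.03, 3.03]. Speed limits (rad/s): [2.39, 2.39, 3.01, 3.14, 3.14, 3.14].

### API

Orientations are given as a rotation vector (axis times angle).
In Python, from plant import sensors, optics, job, env gives the robot as it stands. The module is installed in compiled form; this text tells all that it offers.
- The arm moves only by the shell command python3 -m creep 'ROWS' [FORCE]. ROWS is JSON, a list of rows, each an object of numbers: "claw": the closure, from 0 (fully open) to 1 (shut); "tx", "ty", "tz": the shift along the tool's x, y, z in mm; "spin": the turn about the tool's z in degrees. A call has exactly 5 rows; each row shifts and turns the commanded pose from where the row before left it, along the tool's axes as they then stand; what a row does not reach is not made up. A row lasts 1/12 s, in which the tool goes at most 41.7 mm and 7.16 degrees, less where a joint would pass 70% of its speed; a pose out of reach is approached as far as the arm can. A call with a gripper value outside its range is refused whole. The fingers move at their own pace and stop on an object; FORCE is the grip in N (left out, the last holds). Time passes only in rows, so rows that do not move let the fingers close, or fill a call up. It gives the time, the measured TCP pose, the force and the opening at its end, in the units of the state.
- sensors.sense(): the state, without advancing time (a new reading comes with each control period).
- optics.snapshot(name): name is "scene" or "top" or "wrist"; returns a dict with "pixels" (384x512x3 uint8, blue, green, red), "vertical_fov" (degrees; the focal length in pixels is half the picture's height over the tangent of half this angle, whatever the lens; pixels are square), "cx", "cy" (the principal point, pixels), "extrinsics" (4x4, takes a point from camera to world coordinates). Camera axes: x right, y down, z forward; pixel columns grow to the right and rows downward; lengths in m; the calibration is good to about 2 mm. A picture is of the moment at which its call begins. There is no depth.
- job.sign_off(): hands the job in, once; it reports no verdict.
The state is a dict: "time_s": time; "qpos": joint angles; "qd": joint speeds; "joint_torque": joint torques, N m; "eef_pos": TCP position; "eef_rot": TCP orientation; "wrist_force": force on the tool from outside, world axes, zero at the start; "wrist_torque": the same for the moment, N m; "opening": finger opening in m.
Only numpy, scipy, OpenCV 4.12 (cv2) and the standard library are available. Lean on these libraries where they do the work, as an engineer would, in place of code of your own. Each camera call takes 0.05 s, during which the arm holds its last target.

### The job

Rebuild the spring pack of this bench clamp: one conical washer is already on the arbor; add two more from the board, one at a time, each facing the opposite way to the one beneath it, so that wide rim meets wide rim and narrow end meets narrow end. Lower them on rather than dropping them. Then swing the keeper down over the pack and push its hook onto the cross pin until it is fully home and the sprung latch has closed behind the pin, leaving the spare washer, the tape measure and the spanner where they lie.

Things in the scene. Friction and masses are not known exactly. Their poses are not given: they have to be found in the camera images.
- washer_a: conical spring washer of bare steel, a cone-shaped ring: outside diameter 60, bore 25, height 15, about 110 g. The wide end has an upright outer edge 6 high; the narrow end is a flat ring 34 across. Origin on its axis at mid-height; its z axis points to its narrow end: z up = dome up (wide rim 0 to 6 above its support), z down = dish up (wide rim 9 to 15 above its support).
- washer_b: same as washer_a. Both ends have flats: wide end on wide end or narrow end on narrow end stacks 15 apart; two washers facing the same way nest, 9 apart.
- washer_c: same as washer_a. One of the four washers starts on the arbor, the other three lie flat on the board.
- washer_d: same as washer_a. Which washer lies where changes; two of the four start dome up and two dish up.
- clamp: fixed steel clamp base, plate 250 x 100 x 12, origin under its centre. x axis along the plate from the cross-pin end (-x) to the hinge end (+x), z up. The arbor stands upright at the centre. Hinge posts at x 73 to 97, 27 to 35 either side, 76 high; the two cheeks that carry the cross pin at x -75 to -95, 12 to 18 either side, 52 high.
- arbor_foot (a point): on the arbor's axis at the top of the clamp plate (12 above the bench): axes as the clamp. The arbor is 22 in diameter up to 54 above this point, then tapers to 12 at its top. A pack of three alternating washers is 45 high; washer centres then lie 7.5, 22.5 and 37.5 above this point.
- arbor_top (a point): top of the arbor, on its axis, 66 above arbor_foot.
- keeper_hinge (a point): middle of the keeper's hinge line, 85 along the clamp's +x from the arbor, 64 above the bench; the hinge line runs along the clamp's y.
- keeper (a joint): angle of the keeper about its hinge, rad: 0 = fully down, level over the pack; it starts standing up, leaning back (1.6 to 2.0; stop at 2.05). A grey bar 232 long, 250 g: two straps that pass either side of the arbor, a hook under the end, a tongue beyond. Stiff hinge (0.3 N m), it stays where it is left; under 8 N at the tongue presses it home. Down, its straps lie 60 to 68 above the bench.
- tongue (a point): middle of the keeper's tongue, the flat grip at its free end: 44 long, 18 wide along the hinge line, 12 thick, 214 from the hinge line. At keeper angle q it lies 214 cos q towards the clamp's -x from keeper_hinge and 214 sin q above it; it can turn between the fingers that hold it by its sides. Its axes are the clamp's at angle 0.
- pin_mid (a point): middle of the fixed cross pin, 10 in diameter, along the clamp's y, 85 along the clamp's -x from the arbor and 40 above the bench. The hook's mouth (24 wide, open downwards when the keeper is down) goes over it.
- latch (a joint): angle of the small brass latch (18 long) across the hook's mouth, rad: 0 = shut, against its stop; the pin pushes it inwards (up to about 1.5) as the hook comes down and a light spring flips it back to 0 beneath the pin once the keeper is within about 0.02 rad of fully down. It needs no touching.
- board: fixed pine board 250 x 250 x 12 on the bench, origin under its centre; the loose washers lie flat on it about 60 either side of the centre in x and y, in no set order, and the tape measure takes the fourth place.
- tape: tape measure 56 x 36 x 36, on the board, origin under its centre; leave it.
- wrench: spanner 180 long on the bench, origin under its middle; leave it.
There are look-alikes about, which are no part of the job. What is shaped like the washer_d but blue or green is not meant. Leave any blue or brown look-alike of the washer_a alone.

How it is judged:
By the outcome, as a careful person would: the job done as asked, in the order asked, and still so for the second after the job is handed in, with the robot touching nothing.
It also fails if it takes over 72 s, if anything falls off the work surface, if the arm or the gripper's body presses on something with over 40 N, if the wrist force passes 120 N, or if a joint passes its speed limit or range.

## Working session

There is one attempt and no reset: what is moved stays moved. The work goes in short steps, Python scripts to look and compute and a shell command to move; the robot and the scene stay as the last step left them, time stands still between calls to the robot, and variables do not carry over. Pictures are saved under pics/ and viewed, and the job is handed in when it is done.

```bash
mkdir -p pics; ls; cat > h.py <<'E'
from plant import sensors, optics, job, env
import numpy as np, cv2, json, sys
from scipy.spatial.transform import Rotation as R
def snap(n,tag):
    s=optics.snapshot(n); s['pixels']=np.asarray(s['pixels']); 
    cv2.imwrite(f'pics/{tag}.png',s['pixels'])
    np.savez(f'pics/{tag}.npz',f=s['vertical_fov'],cx=s['cx'],cy=s['cy'],E=s['extrinsics'],pixels=s['pixels'])
    return s
def load(tag): return np.load(f'pics/{tag}.npz')
def fl(d): return 192/np.tan(np.radians(float(d['f']))/2)
def pt(tag,u,v,z):
    d=load(tag);f=fl(d);E=d['E']
    r=E[:3,:3]@np.array([(u-d['cx'])/f,(v-d['cy'])/f,1]);o=E[:3,3]
    return o+r*(z-o[2])/r[2]
def proj(tag,P):
    d=load(tag);f=fl(d);E=d['E']
    p=E[:3,:3].T@(np.array(P)-E[:3,3]); return f*p[0]/p[2]+d['cx'],f*p[1]/p[2]+d['cy']
def crop(tag,u0,v0,u1,v1,k,out):
    im=load(tag)['pixels'][v0:v1,u0:u1]; cv2.imwrite(f'pics/{out}.png',cv2.resize(im,None,fx=k,fy=k,interpolation=cv2.INTER_CUBIC))
def st():
    s=sensors.sense()
    for k in ('time_s','eef_pos','eef_rot','wrist_force','opening','qpos'): print(k,np.round(s[k],4))
    print(np.round(R.from_rotvec(s['eef_rot']).as_matrix(),3))
E
python3 - <<'E'
from h import *
st(); print(env.grip_point_offset)
for n in ('scene','top','wrist'):
    s=snap(n,n+'0'); print(n,s['vertical_fov'],s['cx'],s['cy'],np.round(s['extrinsics'],3).tolist())
a=[load(n+'0')['pixels'] for n in ('scene','top')]
E
```

```text
pics
time_s 0.0
eef_pos [0.1713 0.6524 0.2256]
eef_rot [ 3.114e+00 -4.022e-01 -1.000e-04]
wrist_force [-0.0888  0.5409 -1.0044]
opening 0.0874
qpos [ 1.6021e+00  3.5940e-01  1.1000e-02 -3.0000e-04 -1.2241e+00 -2.8810e-01]
[[ 0.967 -0.254 -0.   ]
 [-0.254 -0.967 -0.002]
 [ 0.     0.002 -1.   ]]
0.0188
scene 52.81336651299517 261.89311503965877 190.51617286544018 [[-0.778, 0.485, -0.4, 0.969], [0.628, 0.601, -0.495, 0.446], [0.0, -0.636, -0.772, 0.85], [0.0, 0.0, 0.0, 1.0]]
top 50.13893961458819 251.49239356793356 193.10043120972315 [[0.002, -0.981, 0.195, 0.364], [-1.0, -0.007, -0.024, -0.051], [0.025, -0.195, -0.981, 1.255], [0.0, 0.0, 0.0, 1.0]]
wrist 69.27351489935334 259.0378770610929 191.35834704605153 [[-0.253, -0.928, -0.273, 0.246], [-0.968, 0.243, 0.07, 0.633], [0.001, 0.282, -0.96, 0.385], [0.0, 0.0, 0.0, 1.0]]
```

View pics/scene0.png

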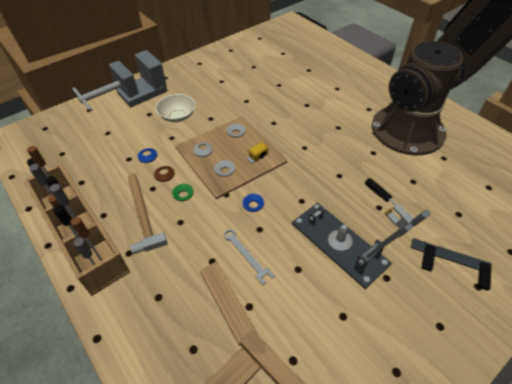

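View pics/top0.png

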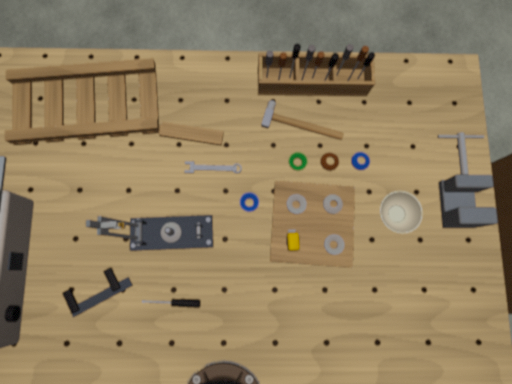

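View pics/wrist0.png

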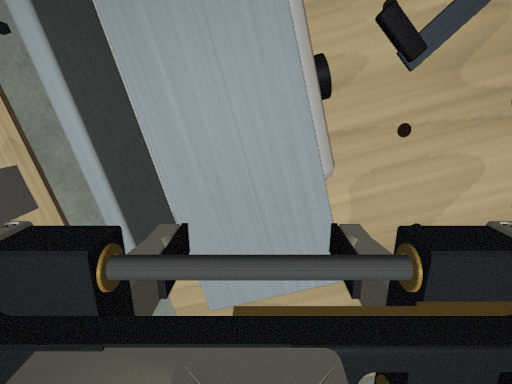

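```bash
python3 - <<'E'
from h import *
crop('top0',265,175,365,275,6,'c1'); crop('top0',75,200,225,265,5,'c2')
crop('scene0',170,110,300,200,6,'c3'); crop('scene0',285,180,435,290,5,'c4')
E
```

```text
(no output)
```

View pics/c1.png

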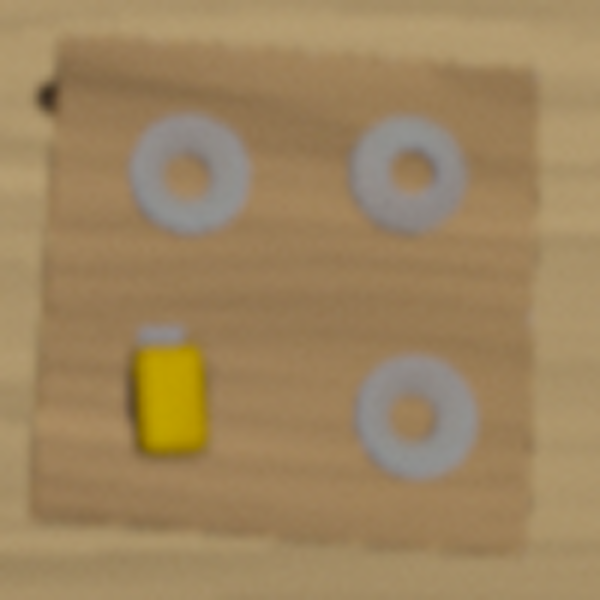

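View pics/c2.png

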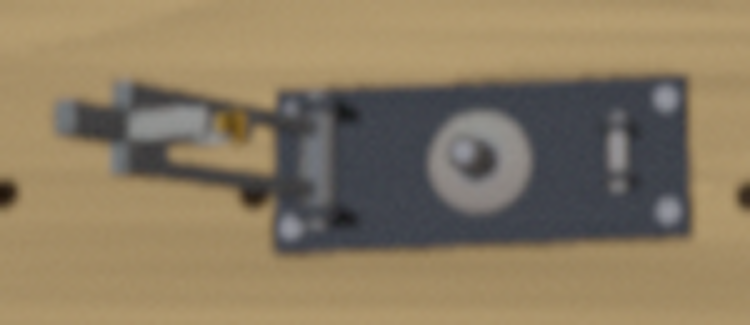

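View pics/c3.png

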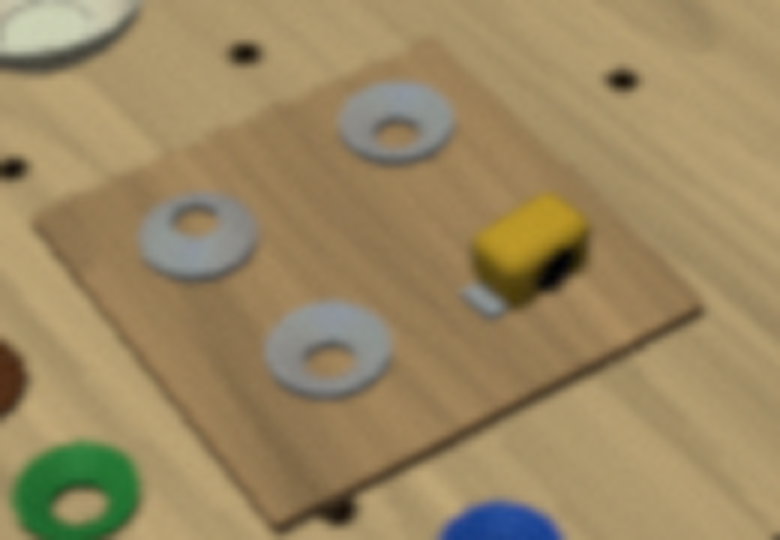

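View pics/c4.png

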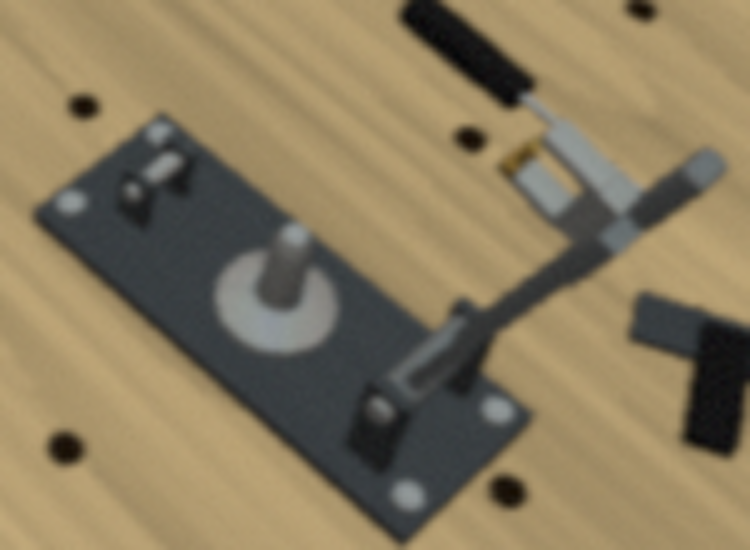

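```bash
python3 - <<'E'
from h import *
q=lambda n,u,v,z:print(n,np.round(pt('top0',u,v,z),4))
q('dishUL',265+190/6,175+175/6,.024);q('dome',265+408/6,175+174/6,.015);q('dishLR',265+417/6,175+416/6,.024)
q('tape',265+170/6,175+400/6,.048)
for u,v in((280,92),(684,78),(690,235),(278,250)): q('platecorner',75+u/5,200+v/5,.012)
q('arborwasher rim',75+480/5,200+162/5,.015);q('arbtop',75+462/5,200+150/5,.078);q('pin',75+618/5,200+155/5,.040)
q('tongueend',75+66/5,200+117/5,.29)
d=load('scene0')
def s(n,u,v,z):print('sc',n,np.round(pt('scene0',u,v,z),4))
s('UL dish',170+329/6,110+348/6,.024);s('dome',170+198/6,110+237/6,.015);s('LR',170+397/6,110+122/6,.024)
s('arbtop',285+295/5,180+235/5,.078)
for u,v in((162,115),(40,213),(403,540),(530,415)): s('corner',285+u/5,180+v/5,.012)
E
```

```text
dishUL [ 0.5752 -0.2189  0.024 ]
dome [ 0.578  -0.3324  0.015 ]
dishLR [ 0.4538 -0.3303  0.024 ]
tape [ 0.4594 -0.2037  0.048 ]
platecorner [0.5306 0.2834 0.012 ]
platecorner [0.5404 0.0395 0.012 ]
platecorner [0.4454 0.0339 0.012 ]
platecorner [0.4356 0.279  0.012 ]
arborwasher rim [0.4884 0.1607 0.015 ]
arbtop [0.4889 0.1604 0.078 ]
pin [0.4904 0.0754 0.04  ]
tongueend [0.4811 0.3073 0.29  ]
sc UL dish [ 0.5721 -0.2177  0.024 ]
sc dome [ 0.5751 -0.33    0.015 ]
sc LR [ 0.4496 -0.328   0.024 ]
sc arbtop [0.4874 0.1628 0.078 ]
sc corner [0.445  0.0382 0.012 ]
sc corner [0.5404 0.0447 0.012 ]
sc corner [0.5322 0.2884 0.012 ]
sc corner [0.4345 0.2835 0.012 ]
```

```bash
cat > calc.py <<'E'
from h import *
# usage: calc.py x y z yawdeg nrows  -> suggested rows from present pose
def calc(t,yaw,n,start=None):
    s=sensors.sense(); p=np.array(s['eef_pos']); M=R.from_rotvec(s['eef_rot']).as_matrix()
    y0=np.degrees(np.arctan2(M[1,0],M[0,0])); dy=(y0-yaw+180)%360-180
    cur=p.copy();yw=y0; sp=[]
    for i in range(n):
        sp_i=round(np.clip(dy/n*(i+1)-sum(sp),-7,7),1); 
        tgt=p+(np.array(t)-p)*(i+1)/n; d=(tgt-cur)*1000
        c,sn=np.cos(np.radians(yw)),np.sin(np.radians(yw))
        X=np.array([c,sn,0]);Y=np.array([sn,-c,0])
        r=[round(float(d@X),1),round(float(d@Y),1),round(float(-d[2]),1)]
        cur=cur+(r[0]*X+r[1]*Y)/1000-np.array([0,0,r[2]/1000]); yw-=sp_i; sp.append(sp_i)
        print(i%5,r,'spin',sp_i,'|',round(float(np.linalg.norm(r)),1))
    print('yaw0',y0)
a=[float(v) for v in sys.argv[1:]]
calc(a[:3],a[3],int(a[4]))
E
python3 -m creep '[{"claw":0,"tz":-25,"spin":7},{"claw":0,"tz":-25,"spin":7},{"claw":0,"tz":-25,"spin":7},{"claw":0,"tz":-25,"spin":7},{"claw":0,"tz":-25,"spin":7}]' 20; python3 calc.py 0.574 -0.218 0.25 -87.7 24
```

```text
0 [25.4, 30.8, -1.0] spin 3.0 | 39.9
1 [27.1, 29.5, -1.0] spin 3.1 | 40.1
2 [28.5, 27.9, -1.0] spin 3.0 | 39.9
3 [30.0, 26.4, -1.0] spin 3.1 | 40.0
4 [31.4, 24.8, -1.0] spin 3.0 | 40.0
0 [32.6, 23.0, -1.0] spin 3.0 | 39.9
1 [33.8, 21.4, -1.0] spin 3.1 | 40.0
2 [34.9, 19.4, -1.1] spin 3.0 | 39.9
3 [35.9, 17.6, -1.0] spin 3.1 | 40.0
4 [36.8, 15.7, -1.0] spin 3.0 | 40.0
0 [37.5, 13.7, -1.0] spin 3.0 | 39.9
1 [38.2, 11.7, -1.0] spin 3.1 | 40.0
2 [38.8, 9.7, -1.0] spin 3.0 | 40.0
3 [39.2, 7.6, -1.0] spin 3.1 | 39.9
4 [39.6, 5.4, -1.0] spin 3.0 | 40.0
0 [39.8, 3.4, -1.0] spin 3.1 | 40.0
1 [40.0, 1.2, -1.0] spin 3.0 | 40.0
2 [39.9, -0.8, -1.0] spin 3.0 | 39.9
3 [39.9, -3.0, -1.0] spin 3.1 | 40.0
4 [39.6, -5.1, -1.0] spin 3.0 | 39.9
0 [39.3, -7.2, -1.0] spin 3.1 | 40.0
1 [38.9, -9.3, -1.1] spin 3.0 | 40.0
2 [38.3, -11.3, -1.0] spin 3.0 | 39.9
3 [37.7, -13.3, -1.0] spin 3.1 | 40.0
yaw0 -14.719290700968363invalid input at $[0]: expected keys claw, tx, ty, tz, spin
```

```bash
python3 -m creep '[{"claw":0,"tx":0,"ty":0,"tz":-28,"spin":7},{"claw":0,"tx":0,"ty":0,"tz":-28,"spin":7},{"claw":0,"tx":0,"ty":0,"tz":-28,"spin":7},{"claw":0,"tx":0,"ty":0,"tz":-28,"spin":7},{"claw":0,"tx":0,"ty":0,"tz":-28,"spin":7}]' 20; python3 calc.py 0.574 -0.218 0.35 -87.7 24
```

```text
time_s: 0.57
eef_pos: [0.1714, 0.6525, 0.3677]
eef_rot: [2.846, -1.329, 0.0]
wrist_force: [-0.4, 1.9, 0.0]
opening: 0.0875
0 [38.6, 10.4, 0.7] spin 1.6 | 40.0
1 [38.8, 9.4, 0.8] spin 1.5 | 39.9
2 [39.1, 8.3, 0.7] spin 1.6 | 40.0
3 [39.3, 7.2, 0.7] spin 1.6 | 40.0
4 [39.5, 6.2, 0.8] spin 1.5 | 40.0
0 [39.6, 5.0, 0.7] spin 1.6 | 39.9
1 [39.8, 4.0, 0.7] spin 1.6 | 40.0
2 [39.9, 2.9, 0.8] spin 1.5 | 40.0
3 [39.9, 1.8, 0.7] spin 1.6 | 39.9
4 [40.0, 0.7, 0.8] spin 1.6 | 40.0
0 [39.9, -0.4, 0.7] spin 1.6 | 39.9
1 [39.9, -1.5, 0.7] spin 1.5 | 39.9
2 [39.9, -2.5, 0.8] spin 1.6 | 40.0
3 [39.8, -3.7, 0.7] spin 1.6 | 40.0
4 [39.7, -4.8, 0.7] spin 1.5 | 40.0
0 [39.5, -5.8, 0.8] spin 1.6 | 39.9
1 [39.4, -6.9, 0.7] spin 1.6 | 40.0
2 [39.1, -8.1, 0.7] spin 1.5 | 39.9
3 [39.0, -9.0, 0.8] spin 1.6 | 40.0
4 [38.6, -10.1, 0.7] spin 1.6 | 39.9
0 [38.4, -11.2, 0.7] spin 1.5 | 40.0
1 [38.0, -12.2, 0.8] spin 1.6 | 39.9
2 [37.7, -13.3, 0.7] spin 1.6 | 40.0
3 [37.3, -14.3, 0.8] spin 1.5 | 40.0
yaw0 -50.058726905779935
```

```bash
python3 -m creep '[{"claw":0,"tx":39,"ty":10,"tz":0,"spin":2},{"claw":0,"tx":39,"ty":9,"tz":0,"spin":2},{"claw":0,"tx":39,"ty":8,"tz":0,"spin":2},{"claw":0,"tx":39,"ty":7,"tz":0,"spin":2},{"claw":0,"tx":39,"ty":6,"tz":0,"spin":2}]'; python3 -m creep '[{"claw":0,"tx":40,"ty":3,"tz":0,"spin":2},{"claw":0,"tx":40,"ty":2,"tz":0,"spin":2},{"claw":0,"tx":40,"ty":1,"tz":0,"spin":2},{"claw":0,"tx":40,"ty":0,"tz":0,"spin":2},{"claw":0,"tx":40,"ty":-1,"tz":0,"spin":2}]'; python3 calc.py 0.574 -0.218 0.30 -87.7 15
```

```text
time_s: 0.98
eef_pos: [0.2551, 0.47, 0.3662]
eef_rot: [2.723, -1.566, 0.0]
wrist_force: [1.0, 0.2, 0.3]
opening: 0.0871
time_s: 1.4
eef_pos: [0.339, 0.2883, 0.3666]
eef_rot: [-2.577, 1.797, 0.0]
wrist_force: [1.3, 0.2, 0.7]
opening: 0.0875
0 [37.1, -3.0, 4.4] spin 1.2 | 37.5
1 [37.0, -3.8, 4.5] spin 1.2 | 37.5
2 [36.9, -4.6, 4.4] spin 1.2 | 37.4
3 [36.8, -5.4, 4.5] spin 1.2 | 37.5
4 [36.7, -6.1, 4.4] spin 1.2 | 37.5
0 [36.6, -6.9, 4.4] spin 1.2 | 37.5
1 [36.4, -7.7, 4.5] spin 1.2 | 37.5
2 [36.3, -8.4, 4.4] spin 1.2 | 37.5
3 [36.0, -9.2, 4.5] spin 1.1 | 37.4
4 [35.9, -9.9, 4.4] spin 1.2 | 37.5
0 [35.7, -10.6, 4.4] spin 1.2 | 37.5
1 [35.4, -11.3, 4.5] spin 1.2 | 37.4
2 [35.2, -12.1, 4.4] spin 1.2 | 37.5
3 [34.9, -12.9, 4.5] spin 1.2 | 37.5
4 [34.7, -13.5, 4.4] spin 1.2 | 37.5
yaw0 -69.78429267327745
```

```bash
python3 -m creep '[{"claw":0,"tx":37,"ty":-3,"tz":0,"spin":3},{"claw":0,"tx":37,"ty":-5,"tz":0,"spin":3},{"claw":0,"tx":36,"ty":-7,"tz":0,"spin":3},{"claw":0,"tx":36,"ty":-9,"tz":0,"spin":3},{"claw":0,"tx":35,"ty":-11,"tz":0,"spin":3}]'; python3 -m creep '[{"claw":0,"tx":35,"ty":-12,"tz":10,"spin":3},{"claw":0,"tx":35,"ty":-13,"tz":20,"spin":0},{"claw":0,"tx":35,"ty":-13,"tz":20,"spin":0},{"claw":0,"tx":35,"ty":-13,"tz":20,"spin":0},{"claw":0,"tx":35,"ty":-13,"tz":10,"spin":0}]'; python3 - <<'E'
from h import *
snap('wrist','w1');st()
E
python3 calc.py 0.574 -0.218 0.10 -87.7 5
```

```text
time_s: 1.82
eef_pos: [0.4178, 0.1211, 0.3668]
eef_rot: [-2.319, 2.119, 0.0]
wrist_force: [0.3, 1.6, 0.4]
opening: 0.0876
time_s: 2.23
eef_pos: [0.4889, -0.0487, 0.2852]
eef_rot: [2.264, -2.176, -0.003]
wrist_force: [-0.2, 1.6, 0.9]
opening: 0.0877
time_s 2.2833
eef_pos [ 0.49   -0.0532  0.2835]
eef_rot [ 2.2588 -2.1759 -0.0037]
wrist_force [ 2.0715 -2.8275  0.4103]
opening 0.0876
qpos [ 2.9200e-01  2.2800e-02 -2.8120e-01  5.0000e-04 -1.2725e+00 -2.5470e-01]
[[ 0.037 -0.999 -0.005]
 [-0.999 -0.037 -0.002]
 [ 0.002  0.005 -1.   ]]
0 [33.6, -15.6, 36.7] spin -0.0 | 52.1
1 [33.5, -15.5, 36.7] spin -0.1 | 52.1
2 [33.6, -15.5, 36.7] spin 0.0 | 52.1
3 [33.6, -15.5, 36.7] spin -0.0 | 52.1
4 [33.6, -15.5, 36.7] spin -0.1 | 52.1
yaw0 -87.85748846471274
```

View pics/w1.png

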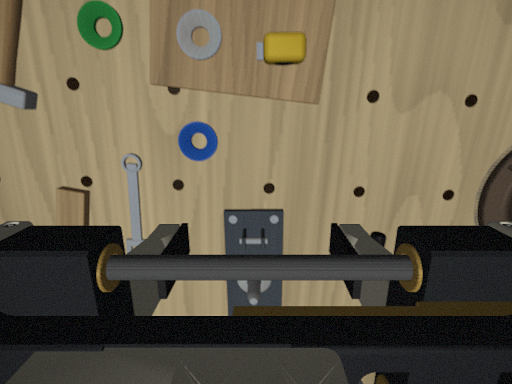

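```bash
python3 - <<'E'
from h import *
print(pt('w1',199,35,.025)); crop('w1',140,0,320,100,4,'c5')
print(pt('w1',224,210,.012),pt('w1',283,209,.012),pt('w1',254,241,.04))
E
```

```text
[ 0.57753806 -0.21798386  0.025     ]
[0.54400417 0.03652326 0.012     ] [0.44666251 0.03083239 0.012     ] [0.49250505 0.07688707 0.04      ]
```

View pics/c5.png

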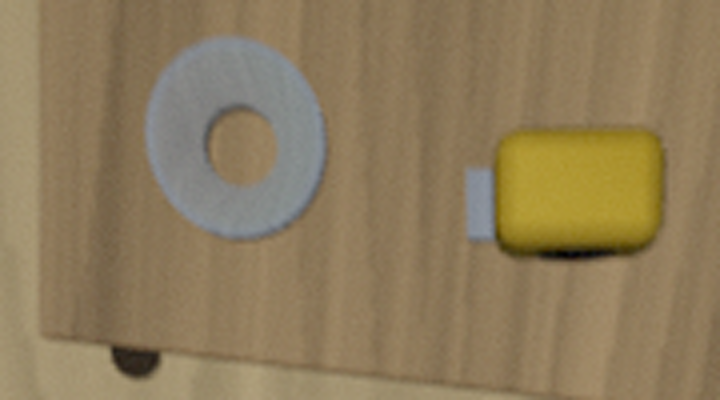

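```bash
python3 -m creep '[{"claw":0,"tx":33,"ty":-15,"tz":20,"spin":0},{"claw":0,"tx":33,"ty":-15,"tz":20,"spin":0},{"claw":0,"tx":33,"ty":-15,"tz":20,"spin":0},{"claw":0,"tx":20,"ty":-10,"tz":20,"spin":0},{"claw":0,"tx":0,"ty":0,"tz":20,"spin":0}]'
python3 - <<'E'
from h import *
snap('wrist','w2');st()
E
```

```text
time_s: 2.7
eef_pos: [0.5506, -0.1669, 0.1856]
eef_rot: [2.261, -2.179, -0.0]
wrist_force: [-0.7, 0.5, 0.3]
opening: 0.0877
time_s 2.75
eef_pos [ 0.5475 -0.165   0.1813]
eef_rot [ 2.258  -2.1781 -0.0095]
wrist_force [-2.6339  1.221  -4.7014]
opening 0.0879
qpos [ 0.0483  0.2288 -0.2781 -0.0017 -1.0711 -0.0115]
[[ 0.036 -0.999 -0.007]
 [-0.999 -0.036  0.001]
 [-0.001  0.007 -1.   ]]
```

View pics/w2.png

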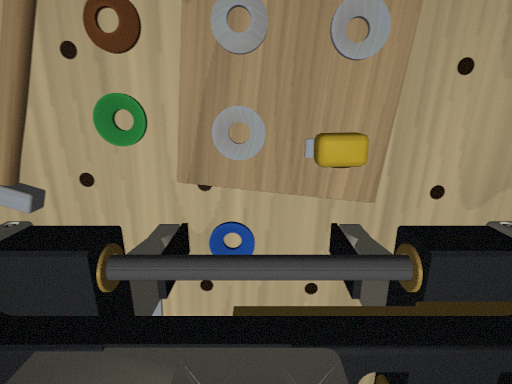

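```bash
python3 - <<'E'
from h import *
crop('w2',180,0,400,200,3.5,'c6')
print(pt('w2',238.5,133,.025),pt('w2',240,22,.015),pt('w2',361,26,.025))
E
python3 calc.py 0.5755 -0.218 0.060 -87.7 5
```

```text
[ 0.57689126 -0.2170538   0.025     ] [ 0.57802743 -0.330535    0.015     ] [ 0.45388274 -0.32904776  0.025     ]
0 [10.8, -5.2, 24.3] spin -0.0 | 27.1
1 [10.8, -5.2, 24.2] spin -0.1 | 27.0
2 [10.8, -5.2, 24.3] spin -0.0 | 27.1
3 [10.8, -5.2, 24.3] spin -0.1 | 27.1
4 [10.8, -5.2, 24.2] spin -0.0 | 27.0
yaw0 -87.93632116193658
```

View pics/c6.png

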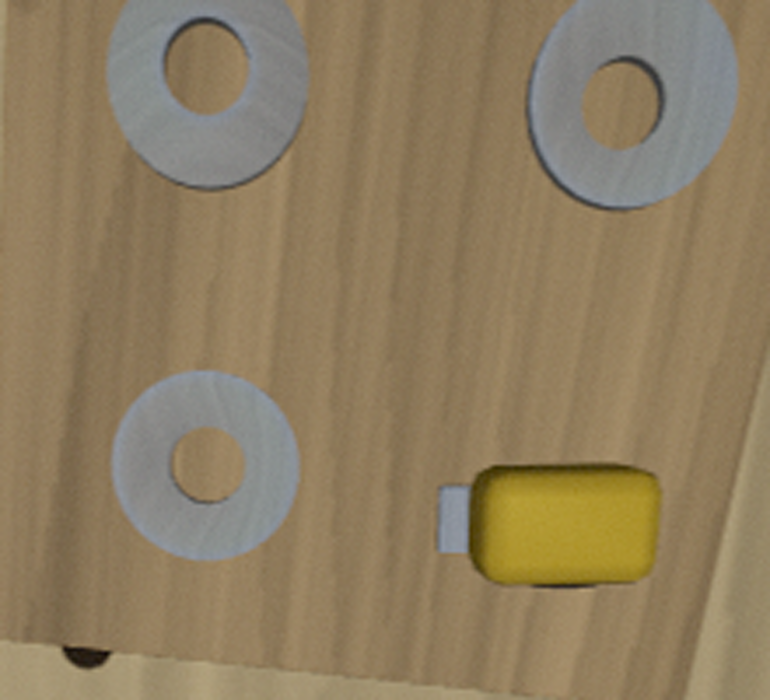

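```bash
python3 -m creep '[{"claw":0,"tx":11,"ty":-5,"tz":24,"spin":0},{"claw":0,"tx":11,"ty":-5,"tz":24,"spin":0},{"claw":0,"tx":11,"ty":-5,"tz":24,"spin":0},{"claw":0,"tx":11,"ty":-6,"tz":24,"spin":0},{"claw":0,"tx":10,"ty":-6,"tz":24,"spin":0}]'
python3 calc.py 0.5765 -0.2175 0.014 -87.7 5; python3 - <<'E'
from h import *
snap('wrist','w3');st()
E
```

```text
time_s: 3.17
eef_pos: [0.579, -0.2164, 0.0673]
eef_rot: [-2.266, 2.176, -0.001]
wrist_force: [0.3, 0.2, 0.4]
opening: 0.0877
0 [0.2, 0.5, 10.7] spin 0.0 | 10.7
1 [0.2, 0.5, 10.6] spin 0.0 | 10.6
2 [0.2, 0.5, 10.7] spin 0.0 | 10.7
3 [0.2, 0.5, 10.6] spin 0.0 | 10.6
4 [0.2, 0.5, 10.7] spin 0.0 | 10.7
yaw0 -87.67834708170535
time_s 3.2167
eef_pos [ 0.5772 -0.2171  0.062 ]
eef_rot [ 2.2622 -2.1752 -0.0074]
wrist_force [ 0.4707 -1.2776 -3.8854]
opening 0.0874
qpos [-0.0439  0.4156 -0.314  -0.0009 -0.8469  0.0838]
[[ 0.039 -0.999 -0.006]
 [-0.999 -0.039  0.001]
 [-0.001  0.006 -1.   ]]
```

View pics/w3.png

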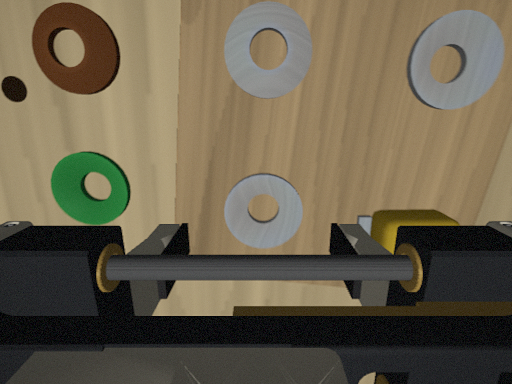

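```bash
python3 -m creep '[{"claw":0,"tx":0,"ty":0,"tz":15,"spin":0},{"claw":0,"tx":0,"ty":0,"tz":15,"spin":0},{"claw":0,"tx":0,"ty":0,"tz":12,"spin":0},{"claw":0,"tx":0,"ty":0,"tz":5,"spin":0},{"claw":0,"tx":0,"ty":0,"tz":0,"spin":0}]'
python3 -m creep '[{"claw":0.2,"tx":0,"ty":0,"tz":0,"spin":0},{"claw":0.5,"tx":0,"ty":0,"tz":0,"spin":0},{"claw":0.6,"tx":0,"ty":0,"tz":0,"spin":0},{"claw":0.6,"tx":0,"ty":0,"tz":0,"spin":0},{"claw":0.6,"tx":0,"ty":0,"tz":0,"spin":0}]' 20
python3 - <<'E'
from h import *
snap('wrist','w4');st()
E
```

```text
time_s: 3.63
eef_pos: [0.5779, -0.2159, 0.0199]
eef_rot: [2.265, -2.175, -0.002]
wrist_force: [-0.5, -0.1, -0.0]
opening: 0.0879
time_s: 4.05
eef_pos: [0.5785, -0.2165, 0.0211]
eef_rot: [-2.265, 2.177, -0.0]
wrist_force: [-1.0, 0.9, 5.2]
opening: 0.0602
time_s 4.1
eef_pos [ 0.5785 -0.2165  0.0211]
eef_rot [-2.2653e+00  2.1767e+00 -3.0000e-04]
wrist_force [-2.2598  0.8168  4.3134]
opening 0.0597
qpos [-4.230e-02  4.642e-01 -3.515e-01  1.000e-04 -7.550e-01  8.210e-02]
[[ 0.04  -0.999  0.   ]
 [-0.999 -0.04  -0.   ]
 [ 0.    -0.    -1.   ]]
```

View pics/w4.png

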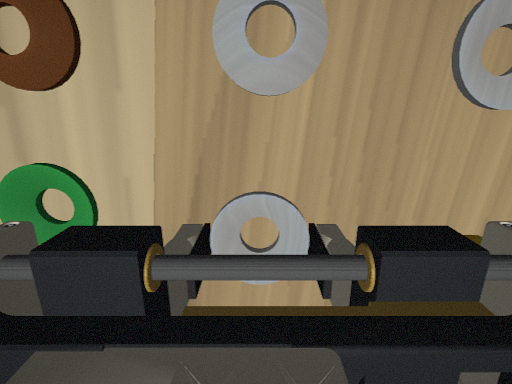

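```bash
python3 -m creep '[{"claw":0.4,"tx":0,"ty":0,"tz":0,"spin":0},{"claw":0.3,"tx":0,"ty":0,"tz":0,"spin":0},{"claw":0.2,"tx":0.5,"ty":0,"tz":3,"spin":0},{"claw":0.2,"tx":0.5,"ty":0,"tz":3,"spin":0},{"claw":0.2,"tx":0,"ty":0,"tz":0,"spin":0}]'
python3 -m creep '[{"claw":0.2,"tx":0,"ty":0,"tz":0,"spin":0},{"claw":0.5,"tx":0,"ty":0,"tz":0,"spin":0},{"claw":0.6,"tx":0,"ty":0,"tz":0,"spin":0},{"claw":0.6,"tx":0,"ty":0,"tz":0,"spin":0},{"claw":0.6,"tx":0,"ty":0,"tz":0,"spin":0}]' 25
python3 - <<'E'
from h import *
snap('wrist','w5');st()
crop('w5',180,180,340,300,5,'c7')
E
```

```text
time_s: 4.52
eef_pos: [0.5783, -0.2174, 0.0136]
eef_rot: [2.265, -2.177, -0.001]
wrist_force: [-0.1, -0.3, -0.3]
opening: 0.0697
time_s: 4.93
eef_pos: [0.5786, -0.2174, 0.0145]
eef_rot: [-2.265, 2.177, 0.0]
wrist_force: [-0.7, -0.1, -0.4]
opening: 0.0596
time_s 4.9833
eef_pos [ 0.5786 -0.2174  0.0145]
eef_rot [-2.2653e+00  2.1767e+00  1.0000e-04]
wrist_force [-0.1793  0.5054 -0.8728]
opening 0.0599
qpos [-4.390e-02  4.734e-01 -3.553e-01 -1.000e-04 -7.422e-01  8.380e-02]
[[ 0.04  -0.999 -0.   ]
 [-0.999 -0.04   0.   ]
 [-0.     0.    -1.   ]]
```

View pics/c7.png

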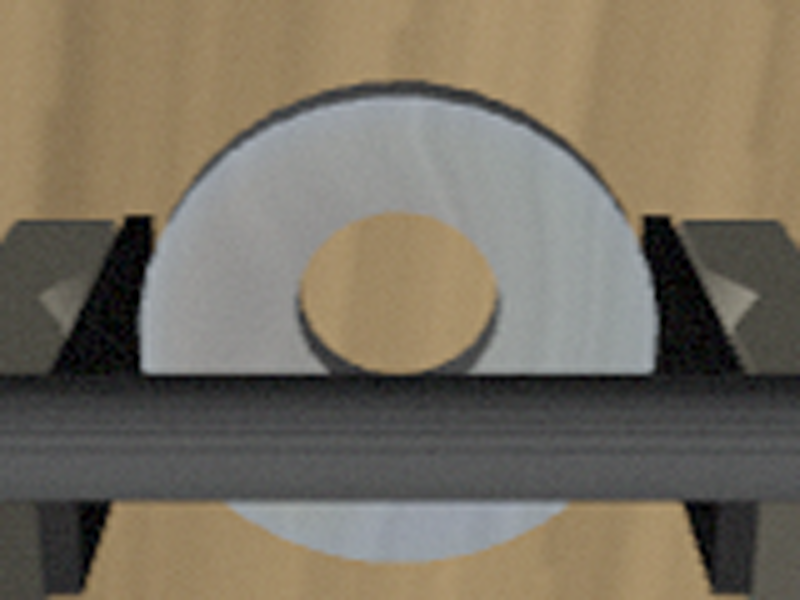

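```bash
python3 - <<'E'
from h import *
a=pt('w5',260,199,.027);b=pt('w5',260,292.4,.027);print(a,b,(a+b)/2,np.linalg.norm(a-b))
l=pt('w5',180+139/5,180+325/5,.027);r=pt('w5',180+658/5,180+325/5,.027);print(l,r,(l+r)/2,np.linalg.norm(l-r))
d=load('w5');M=np.eye(4);s=sensors.sense();M[:3,:3]=R.from_rotvec(s['eef_rot']).as_matrix();M[:3,3]=s['eef_pos'];T=np.linalg.inv(M)@d['E'];print(np.round(T,4));np.save('Tcam.npy',T)
E
```

```text
[ 0.58050432 -0.24628275  0.027     ] [ 0.57795468 -0.18602603  0.027     ] [ 0.5792295  -0.21615439  0.027     ] 0.060310637077018996
[ 0.60965915 -0.21692727  0.027     ] [ 0.54932293 -0.21942749  0.027     ] [ 0.57949104 -0.21817738  0.027     ] 0.06038799792466791
[[ 1.400e-03 -9.594e-01 -2.822e-01  7.640e-02]
 [ 1.000e+00  1.400e-03  2.000e-04 -1.300e-03]
 [ 2.000e-04 -2.822e-01  9.594e-01 -1.588e-01]
 [ 0.000e+00  0.000e+00  0.000e+00  1.000e+00]]
```

```bash
python3 -m creep '[{"claw":0.6,"tx":0,"ty":0,"tz":-20,"spin":0},{"claw":0.6,"tx":0,"ty":0,"tz":-30,"spin":0},{"claw":0.6,"tx":0,"ty":0,"tz":-40,"spin":0},{"claw":0.6,"tx":-20,"ty":4,"tz":-30,"spin":0},{"claw":0.6,"tx":-20,"ty":4,"tz":-20,"spin":0}]'
python3 - <<'E'
from h import *
snap('wrist','w6');st()
crop('w1',200,190,310,320,4.5,'c8')
E
python3 calc.py 0.489 0.06 0.2 -87.7 10
```

```text
time_s: 5.4
eef_pos: [0.5701, -0.1782, 0.1579]
eef_rot: [-2.262, 2.177, -0.005]
wrist_force: [0.3, 0.1, -1.3]
opening: 0.0596
time_s 5.45
eef_pos [ 0.5708 -0.1756  0.1614]
eef_rot [-2.2619  2.1726 -0.0095]
wrist_force [-1.3147  2.6142  1.427 ]
opening 0.0596
qpos [ 2.9000e-02  2.7720e-01 -2.6240e-01  7.0000e-04 -1.0232e+00  1.0900e-02]
[[ 0.04  -0.999  0.008]
 [-0.999 -0.04  -0.   ]
 [ 0.001 -0.008 -1.   ]]
0 [-23.9, 7.2, -3.9] spin 0.0 | 25.3
1 [-23.8, 7.2, -3.8] spin 0.0 | 25.2
2 [-23.9, 7.3, -3.9] spin 0.0 | 25.3
3 [-23.9, 7.2, -3.9] spin 0.0 | 25.3
4 [-23.8, 7.2, -3.8] spin 0.0 | 25.2
0 [-23.9, 7.2, -3.9] spin 0.0 | 25.3
1 [-23.9, 7.3, -3.9] spin 0.0 | 25.3
2 [-23.8, 7.2, -3.8] spin 0.0 | 25.2
3 [-23.9, 7.2, -3.9] spin 0.0 | 25.3
4 [-23.9, 7.2, -3.8] spin 0.0 | 25.2
yaw0 -87.69334032831604
```

View pics/c8.png

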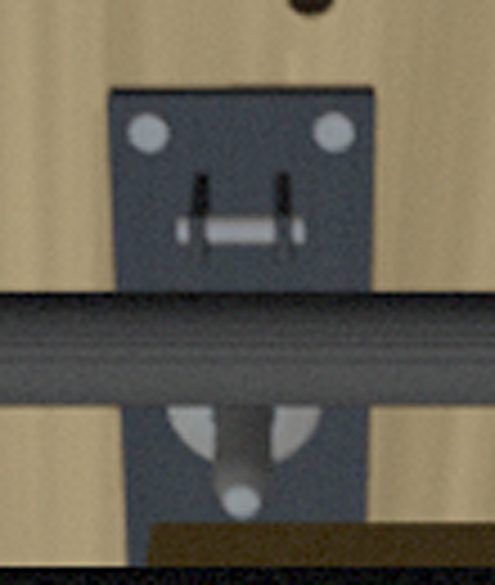

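View pics/w6.png

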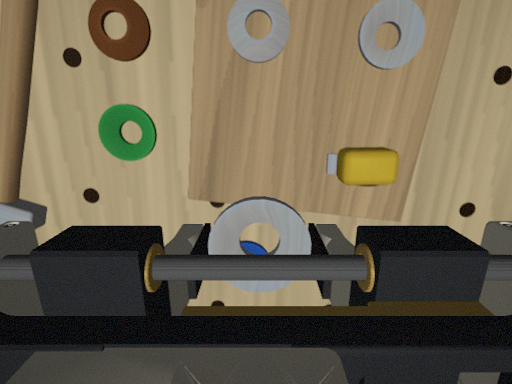

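```bash
python3 - <<'E'
from h import *
A=pt('w1',253.6,301.1,.078);P=pt('w1',253.7,241.3,.040);print(A,P,np.linalg.norm((A-P)[:2]),np.degrees(np.arctan2(*(A-P)[:2])))
for u,v in((110,88),(373,88)):print(pt('w1',200+u/4.5,190+v/4.5,.012))
for u,v in((149,132),(334,132)):print('bolt',pt('w1',200+u/4.5,190+v/4.5,.014))
E
```

```text
[0.4895273  0.16060731 0.078     ] [0.4929657  0.07743425 0.04      ] 0.08324411009725836 -2.367279294955655
[0.54327505 0.0357123  0.012     ]
[0.44678218 0.03181349 0.012     ]
bolt [0.52855243 0.05167163 0.014     ]
bolt [0.46026973 0.04891829 0.014     ]
```

```bash
python3 -m creep '[{"claw":0.6,"tx":-36,"ty":11,"tz":0,"spin":0},{"claw":0.6,"tx":-36,"ty":11,"tz":0,"spin":0},{"claw":0.6,"tx":-36,"ty":11,"tz":0,"spin":0},{"claw":0.6,"tx":-36,"ty":11,"tz":0,"spin":0},{"claw":0.6,"tx":-36,"ty":11,"tz":0,"spin":0}]'
python3 -m creep '[{"claw":0.6,"tx":-36,"ty":8,"tz":0,"spin":0},{"claw":0.6,"tx":-36,"ty":5,"tz":0,"spin":0},{"claw":0.6,"tx":-36,"ty":5,"tz":0,"spin":0},{"claw":0.6,"tx":-20,"ty":3,"tz":10,"spin":0},{"claw":0.6,"tx":0,"ty":0,"tz":0,"spin":0}]'
python3 calc.py 0.489 0.1594 0.11 -87.7 5
```

```text
time_s: 5.87
eef_pos: [0.5058, 0.0012, 0.1545]
eef_rot: [-2.265, 2.177, 0.0]
wrist_force: [0.9, 0.6, -1.5]
opening: 0.0596
time_s: 6.28
eef_pos: [0.4797, 0.1301, 0.1436]
eef_rot: [2.269, -2.173, -0.001]
wrist_force: [-0.6, -0.6, -1.3]
opening: 0.0594
0 [-5.8, -2.1, 6.7] spin 0.0 | 9.1
1 [-5.8, -2.1, 6.7] spin 0.1 | 9.1
2 [-5.8, -2.1, 6.7] spin -0.0 | 9.1
3 [-5.7, -2.1, 6.7] spin 0.0 | 9.0
4 [-5.8, -2.1, 6.8] spin 0.1 | 9.2
yaw0 -87.5339158895009
```

```bash
python3 -m creep '[{"claw":0.6,"tx":-10,"ty":-3,"tz":8,"spin":0},{"claw":0.6,"tx":-10,"ty":-3,"tz":10,"spin":0},{"claw":0.6,"tx":-6,"ty":-3,"tz":10,"spin":0},{"claw":0.6,"tx":-3,"ty":-1.5,"tz":8,"spin":0},{"claw":0.6,"tx":0,"ty":0,"tz":0,"spin":0}]'
python3 calc.py 0.489 0.1594 0.10 -87.7 5
python3 - <<'E'
from h import *
snap('scene','s1');snap('wrist','w7');snap('top','t1')
crop('s1',290,170,430,290,5,'c9')
E
```

```text
time_s: 6.7
eef_pos: [0.4895, 0.1559, 0.106]
eef_rot: [2.262, -2.175, -0.001]
wrist_force: [-0.5, 0.4, -1.2]
opening: 0.06
0 [-0.7, 0.1, 1.2] spin -0.0 | 1.4
1 [-0.7, 0.0, 1.2] spin -0.0 | 1.4
2 [-0.7, 0.1, 1.2] spin -0.0 | 1.4
3 [-0.7, 0.1, 1.2] spin -0.0 | 1.4
4 [-0.8, 0.1, 1.2] spin -0.0 | 1.4
yaw0 -87.74734276499055
```

View pics/c9.png

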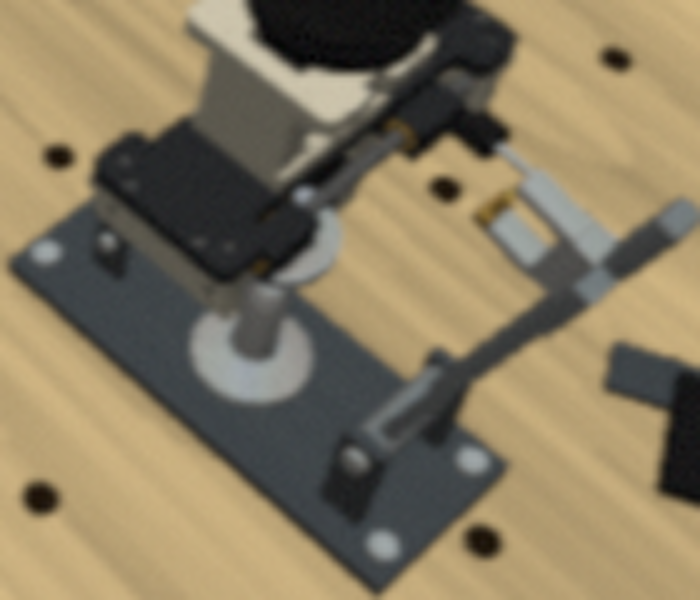

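View pics/w7.png

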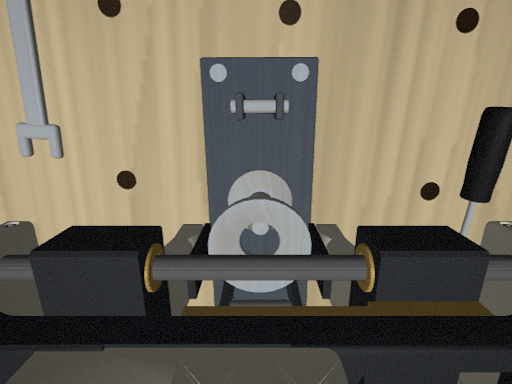

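```bash
python3 - <<'E'
from h import *
crop('w7',190,160,330,310,5,'c10');st()
E
```

```text
time_s 6.85
eef_pos [0.4902 0.1558 0.1083]
eef_rot [ 2.264  -2.1767 -0.    ]
wrist_force [-0.1741 -0.3417 -0.4118]
opening 0.0595
qpos [ 6.899e-01  2.092e-01 -4.974e-01  1.000e-04 -8.652e-01 -6.507e-01]
[[ 0.039 -0.999 -0.001]
 [-0.999 -0.039 -0.001]
 [ 0.001  0.001 -1.   ]]
```

View pics/c10.png

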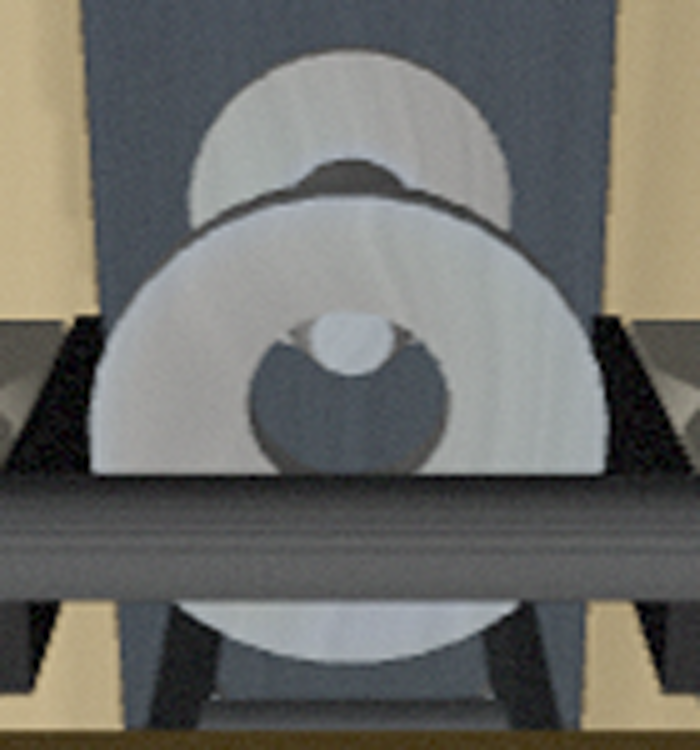

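```bash
python3 - <<'E'
from h import *
g=lambda u,v,z:pt('w7',190+u/5,160+v/5,z)
A=g(351,338,.078);z=.1208
t=g(349,197,z);b=g(349,662,z);l=g(90,435,z);r=g(607,435,z)
print('arbor',A,'dia',np.linalg.norm(g(308,338,.078)-g(395,338,.078)));print((t+b)/2,np.linalg.norm(t-b),(l+r)/2,np.linalg.norm(l-r))
C=(t+b)/2; c2=(l+r)/2; C[0]=c2[0]+(-.0)
print('need world shift mm',(A-C)*1000)
E
```

```text
arbor [0.48970265 0.16209405 0.078     ] dia 0.012743501178868575
[0.49045137 0.15629848 0.1208    ] 0.059477503931383305 [0.4905294  0.15546136 0.1208    ] 0.05974890270385476
need world shift mm [ -0.82674162   5.79556596 -42.8       ]
```

```bash
python3 -m creep '[{"claw":0.6,"tx":-3,"ty":0.6,"tz":0,"spin":0},{"claw":0.6,"tx":-2,"ty":0,"tz":8,"spin":0},{"claw":0.6,"tx":0,"ty":0,"tz":12,"spin":0},{"claw":0.6,"tx":0,"ty":0,"tz":8,"spin":0},{"claw":0.6,"tx":0,"ty":0,"tz":0,"spin":0}]'
python3 - <<'E'
from h import *
snap('wrist','w8');st()
crop('w8',190,160,330,310,5,'c11')
E
```

```text
time_s: 7.27
eef_pos: [0.4883, 0.1606, 0.0788]
eef_rot: [2.263, -2.175, -0.001]
wrist_force: [-1.0, -0.3, -1.0]
opening: 0.0595
time_s 7.3167
eef_pos [0.4887 0.1609 0.0797]
eef_rot [ 2.2638e+00 -2.1755e+00 -4.0000e-04]
wrist_force [-0.0214 -0.6371 -0.8991]
opening 0.0594
qpos [ 6.999e-01  2.469e-01 -5.282e-01 -1.000e-04 -7.976e-01 -6.600e-01]
[[ 0.04  -0.999 -0.002]
 [-0.999 -0.04  -0.001]
 [ 0.001  0.002 -1.   ]]
```

View pics/c11.png

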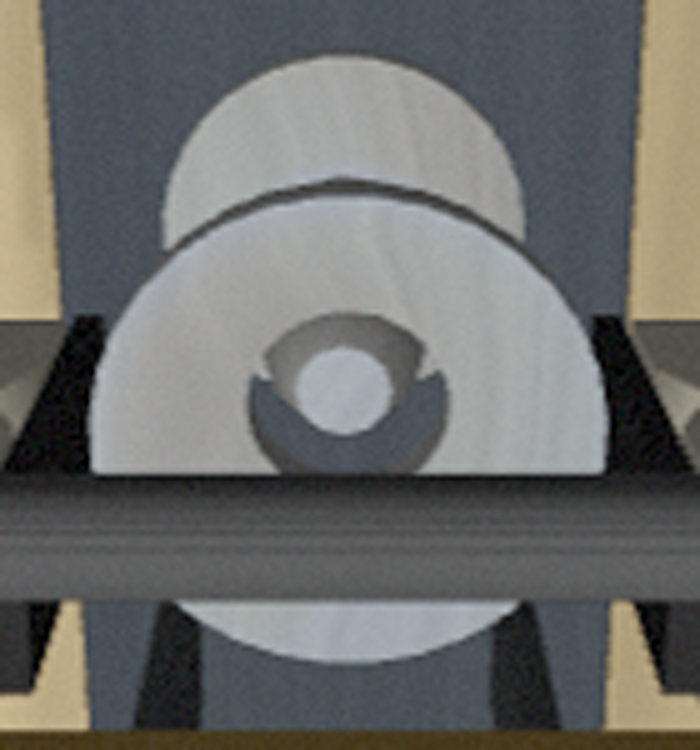

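```bash
python3 - <<'E'
from h import *
g=lambda u,v,z:pt('w8',190+u/5,160+v/5,z)
A=g(344,391,.078);z=.0797+.0125
t=g(349,197,z);b=g(349,662,z);l=g(90,435,z);r=g(607,435,z)
print('arbor',A,'dia',np.linalg.norm(g(296,391,.078)-g(393,391,.078)));C=(t+b)/2;C[0]=((l+r)/2)[0];print(C,np.linalg.norm(t-b))
print((A-C)*1000)
# where arbor top would project if centred
print('wide washer1 centre', )
E
```

```text
arbor [0.48958576 0.1620337  0.078     ] dia 0.012223512967679543
[0.48912249 0.16155914 0.0922    ] 0.05969013444403923
[  0.46327189   0.47455569 -14.2       ]
wide washer1 centre
```

```bash
python3 -m creep '[{"claw":0.6,"tx":-0.5,"ty":-0.5,"tz":4,"spin":0},{"claw":0.6,"tx":0,"ty":0,"tz":6,"spin":0},{"claw":0.6,"tx":0,"ty":0,"tz":6,"spin":0},{"claw":0.6,"tx":0,"ty":0,"tz":6,"spin":0},{"claw":0.6,"tx":0,"ty":0,"tz":0,"spin":0}]'
python3 - <<'E'
from h import *
snap('wrist','w9');st()
crop('w9',190,160,330,310,5,'c12')
E
```

```text
time_s: 7.73
eef_pos: [0.4891, 0.1614, 0.0572]
eef_rot: [2.264, -2.176, -0.001]
wrist_force: [-0.0, -0.3, -1.9]
opening: 0.0598
time_s 7.7833
eef_pos [0.4894 0.1615 0.0577]
eef_rot [ 2.2642e+00 -2.1758e+00 -3.0000e-04]
wrist_force [ 0.7826 -0.0709 -1.762 ]
opening 0.0595
qpos [ 7.000e-01  2.784e-01 -5.495e-01 -1.000e-04 -7.444e-01 -6.601e-01]
[[ 0.04  -0.999 -0.001]
 [-0.999 -0.04  -0.001]
 [ 0.001  0.001 -1.   ]]
```

View pics/c12.png

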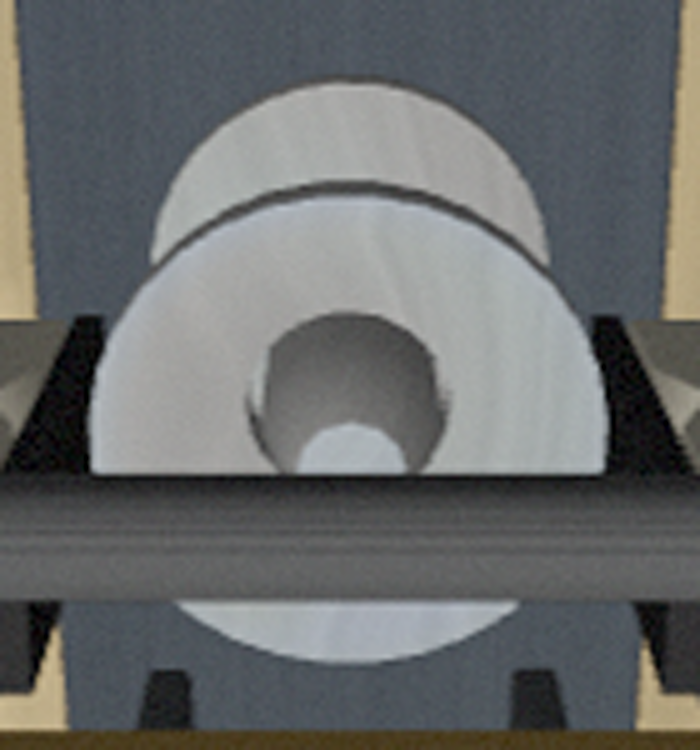

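```bash
python3 -m creep '[{"claw":0.6,"tx":0,"ty":0,"tz":6,"spin":0},{"claw":0.6,"tx":0,"ty":0,"tz":6,"spin":0},{"claw":0.6,"tx":0,"ty":0,"tz":6,"spin":0},{"claw":0.6,"tx":0,"ty":0,"tz":6,"spin":0},{"claw":0.6,"tx":0,"ty":0,"tz":1,"spin":0}]'; python3 -m creep '[{"claw":0.6,"tx":0,"ty":0,"tz":0.5,"spin":0},{"claw":0.6,"tx":0,"ty":0,"tz":0.5,"spin":0},{"claw":0.6,"tx":0,"ty":0,"tz":0.5,"spin":0},{"claw":0.6,"tx":0,"ty":0,"tz":0,"spin":0},{"claw":0.6,"tx":0,"ty":0,"tz":0,"spin":0}]'
```

```text
time_s: 8.2
eef_pos: [0.4893, 0.1615, 0.0322]
eef_rot: [2.264, -2.176, -0.001]
wrist_force: [-0.1, -0.1, -1.3]
opening: 0.0597
time_s: 8.62
eef_pos: [0.4899, 0.1619, 0.0322]
eef_rot: [-2.265, 2.176, -0.0]
wrist_force: [0.2, -0.4, -0.6]
opening: 0.0598
```

```bash
python3 -m creep '[{"claw":0.6,"tx":0,"ty":0,"tz":1,"spin":0},{"claw":0.6,"tx":0,"ty":0,"tz":0.5,"spin":0},{"claw":0.6,"tx":0,"ty":0,"tz":0.5,"spin":0},{"claw":0.6,"tx":0,"ty":0,"tz":0,"spin":0},{"claw":0.6,"tx":0,"ty":0,"tz":0,"spin":0}]';python3 - <<'E'
from h import *
snap('scene','s2');st()
crop('s2',290,170,430,290,5,'c13')
E
```

```text
time_s: 9.03
eef_pos: [0.4899, 0.1618, 0.03]
eef_rot: [-2.265, 2.177, -0.0]
wrist_force: [-0.3, -0.8, -1.4]
opening: 0.0592
time_s 9.0833
eef_pos [0.4899 0.1619 0.03  ]
eef_rot [-2.2653  2.1766 -0.    ]
wrist_force [-0.1136  0.5322 -1.6332]
opening 0.0597
qpos [ 0.7     0.3197 -0.5757  0.     -0.6753 -0.6601]
[[ 0.04  -0.999  0.   ]
 [-0.999 -0.04   0.   ]
 [-0.    -0.    -1.   ]]
```

View pics/c13.png

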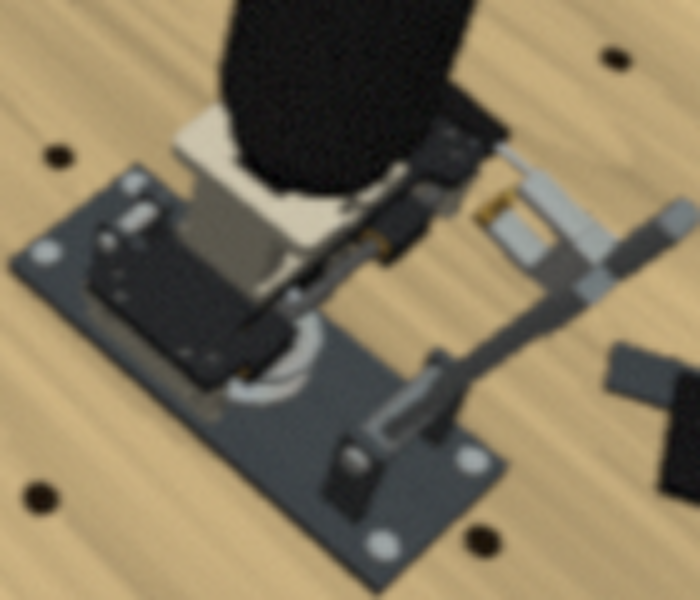

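```bash
python3 -m creep '[{"claw":0.6,"tx":0,"ty":0,"tz":0.5,"spin":0},{"claw":0.6,"tx":0,"ty":0,"tz":0.5,"spin":0},{"claw":0.6,"tx":0,"ty":0,"tz":0,"spin":0},{"claw":0.6,"tx":0,"ty":0,"tz":0,"spin":0},{"claw":0.6,"tx":0,"ty":0,"tz":0,"spin":0}]'
```

```text
time_s: 9.5
eef_pos: [0.4899, 0.1619, 0.0294]
eef_rot: [-2.265, 2.176, -0.0]
wrist_force: [-1.4, -0.7, 4.8]
opening: 0.0594
```

Contact (fz went from −1.5 to +4.8 at the expected height, 0.0294). Release gently and rise.

```bash
python3 -m creep '[{"claw":0.5,"tx":0,"ty":0,"tz":0,"spin":0},{"claw":0.4,"tx":0,"ty":0,"tz":0,"spin":0},{"claw":0.25,"tx":0,"ty":0,"tz":0,"spin":0},{"claw":0.2,"tx":0,"ty":0,"tz":0,"spin":0},{"claw":0.2,"tx":0,"ty":0,"tz":0,"spin":0}]'; python3 -m creep '[{"claw":0.2,"tx":0,"ty":0,"tz":-10,"spin":0},{"claw":0.1,"tx":0,"ty":0,"tz":-20,"spin":0},{"claw":0,"tx":0,"ty":0,"tz":-35,"spin":0},{"claw":0,"tx":15,"ty":0,"tz":-35,"spin":0},{"claw":0,"tx":25,"ty":-3,"tz":-20,"spin":0}]'
python3 - <<'E'
from h import *
snap('scene','s3');snap('wrist','w10');st()
crop('s3',290,170,430,290,5,'c14')
E
python3 calc.py 0.578 -0.3305 0.10 -87.7 15
```

```text
time_s: 9.92
eef_pos: [0.4899, 0.1619, 0.0289]
eef_rot: [-2.265, 2.177, -0.0]
wrist_force: [-0.6, 0.2, -0.3]
opening: 0.0689
time_s: 10.33
eef_pos: [0.4958, 0.1234, 0.1534]
eef_rot: [-2.265, 2.17, -0.003]
wrist_force: [1.6, 0.6, -0.3]
opening: 0.0867
time_s 10.4333
eef_pos [0.4965 0.1212 0.1538]
eef_rot [-2.2599  2.1725 -0.0036]
wrist_force [ 0.2965  0.7223 -0.3828]
opening 0.0875
qpos [ 0.6251  0.1475 -0.4537  0.0013 -0.9625 -0.5864]
[[ 0.039 -0.999  0.006]
 [-0.999 -0.039  0.003]
 [-0.003 -0.007 -1.   ]]
0 [30.3, -4.2, 3.6] spin -0.0 | 30.8
1 [30.3, -4.3, 3.6] spin -0.0 | 30.8
2 [30.3, -4.2, 3.6] spin -0.0 | 30.8
3 [30.3, -4.3, 3.6] spin -0.0 | 30.8
4 [30.3, -4.2, 3.5] spin -0.0 | 30.8
0 [30.3, -4.3, 3.6] spin -0.0 | 30.8
1 [30.4, -4.2, 3.6] spin -0.0 | 30.9
2 [30.3, -4.2, 3.6] spin -0.0 | 30.8
3 [30.3, -4.3, 3.6] spin -0.0 | 30.8
4 [30.3, -4.2, 3.6] spin -0.0 | 30.8
0 [30.3, -4.3, 3.6] spin -0.0 | 30.8
1 [30.3, -4.2, 3.6] spin -0.0 | 30.8
2 [30.3, -4.3, 3.5] spin -0.0 | 30.8
3 [30.3, -4.2, 3.6] spin -0.0 | 30.8
4 [30.3, -4.2, 3.6] spin -0.0 | 30.8
yaw0 -87.7391955276527
```

View pics/w10.png

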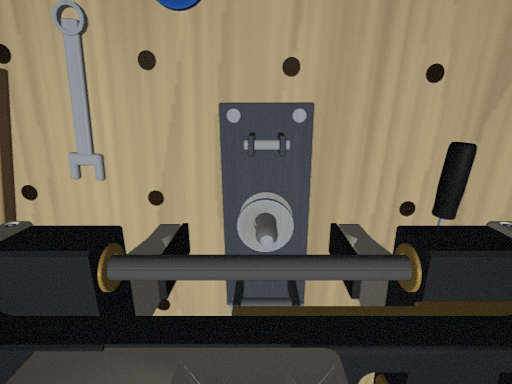

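View pics/c14.png

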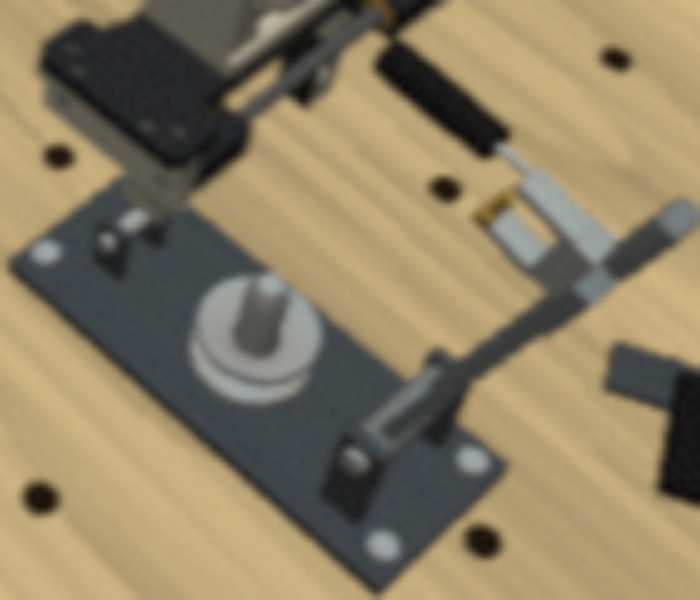

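```bash
python3 -m creep '[{"claw":0,"tx":36,"ty":-5,"tz":0,"spin":0},{"claw":0,"tx":38,"ty":-5,"tz":0,"spin":0},{"claw":0,"tx":38,"ty":-5,"tz":0,"spin":0},{"claw":0,"tx":38,"ty":-5,"tz":0,"spin":0},{"claw":0,"tx":38,"ty":-5,"tz":0,"spin":0}]'; python3 -m creep '[{"claw":0,"tx":38,"ty":-5,"tz":0,"spin":0},{"claw":0,"tx":38,"ty":-5,"tz":0,"spin":0},{"claw":0,"tx":38,"ty":-5,"tz":0,"spin":0},{"claw":0,"tx":38,"ty":-5,"tz":0,"spin":0},{"claw":0,"tx":38,"ty":-5,"tz":0,"spin":0}]'; python3 calc.py 0.578 -0.331 0.065 -87.7 5
python3 - <<'E'
from h import *
snap('wrist','w11');st()
E
```

```text
time_s: 10.85
eef_pos: [0.5267, -0.0663, 0.1493]
eef_rot: [-2.266, 2.176, 0.0]
wrist_force: [1.1, 0.6, 0.3]
opening: 0.0877
time_s: 11.27
eef_pos: [0.5593, -0.2555, 0.1491]
eef_rot: [2.265, -2.177, -0.001]
wrist_force: [0.1, 0.3, 0.2]
opening: 0.0876
0 [15.2, -3.1, 16.8] spin -0.0 | 22.9
1 [15.3, -3.2, 16.8] spin -0.0 | 22.9
2 [15.2, -3.1, 16.8] spin -0.0 | 22.9
3 [15.2, -3.1, 16.8] spin -0.0 | 22.9
4 [15.3, -3.2, 16.9] spin -0.0 | 23.0
yaw0 -87.7202342034899
time_s 11.3167
eef_pos [ 0.5601 -0.2609  0.1487]
eef_rot [ 2.2618e+00 -2.1779e+00  1.1000e-03]
wrist_force [ 5.7293 -4.8493  3.4116]
opening 0.0876
qpos [-0.1192  0.3249 -0.2257  0.002  -1.0207  0.1559]
[[ 0.038 -0.999 -0.001]
 [-0.999 -0.038 -0.002]
 [ 0.002  0.001 -1.   ]]
```

View pics/w11.png

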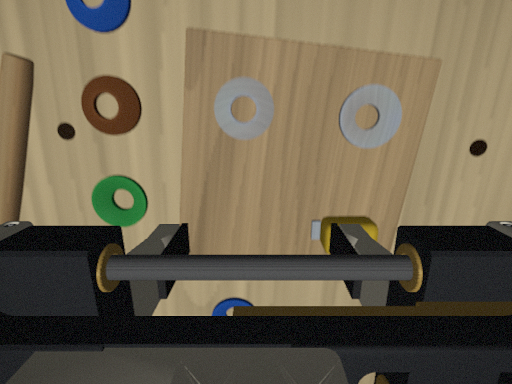

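```bash
python3 - <<'E'
from h import *
crop('w11',200,60,290,160,6,'c15')
print(pt('w11',244,108,.016))
E
python3 -m creep '[{"claw":0,"tx":15,"ty":-3,"tz":16,"spin":0},{"claw":0,"tx":15,"ty":-3,"tz":16,"spin":0},{"claw":0,"tx":15,"ty":-3,"tz":16,"spin":0},{"claw":0,"tx":15,"ty":-3,"tz":16,"spin":0},{"claw":0,"tx":15,"ty":-3,"tz":16,"spin":0}]';python3 - <<'E'
from h import *
snap('wrist','w12');st()
crop('w12',180,140,340,260,5,'c16')
E
```

```text
[ 0.57885322 -0.33266905  0.016     ]
time_s: 11.73
eef_pos: [0.5774, -0.3286, 0.0681]
eef_rot: [2.265, -2.177, -0.001]
wrist_force: [0.2, -0.0, 0.4]
opening: 0.0874
time_s 11.7833
eef_pos [ 0.5761 -0.33    0.0644]
eef_rot [ 2.262  -2.1769 -0.0066]
wrist_force [ 1.0936 -2.2831 -2.6461]
opening 0.0877
qpos [-2.273e-01  4.773e-01 -2.005e-01 -3.000e-04 -8.978e-01  2.659e-01]
[[ 0.038 -0.999 -0.005]
 [-0.999 -0.038  0.001]
 [-0.001  0.004 -1.   ]]
```

View pics/c15.png

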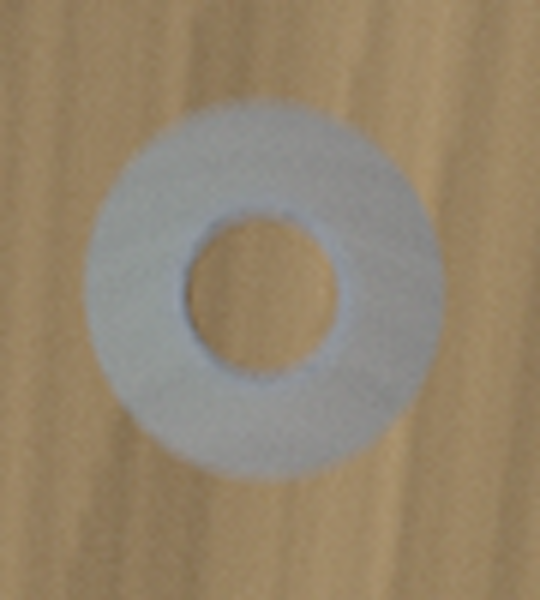

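View pics/c16.png

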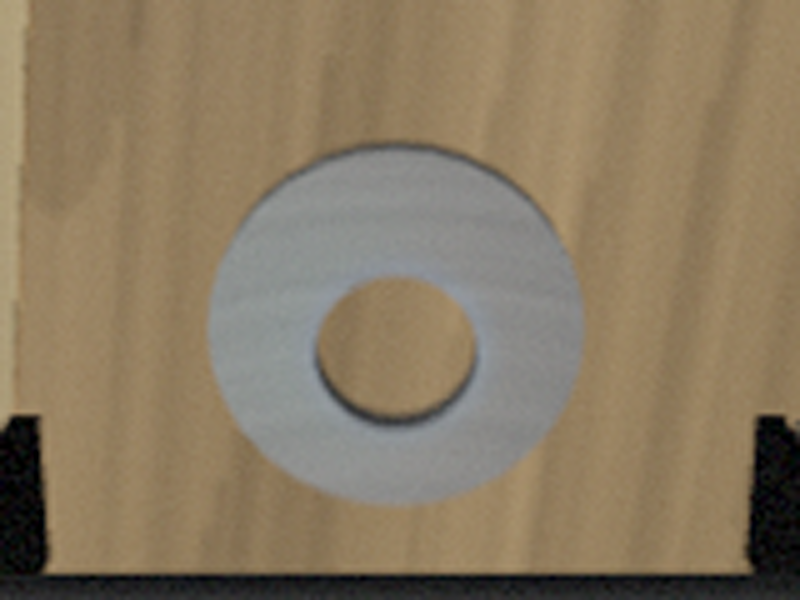

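```bash
python3 - <<'E'
from h import *
g=lambda u,v,z:pt('w12',180+u/5,140+v/5,z)
t=g(396,147,.018);b=g(396,505,.018);l=g(208,325,.018);r=g(584,325,.018)
print((t+b)/2,np.linalg.norm(t-b),(l+r)/2,np.linalg.norm(l-r))
E
```

```text
[ 0.57854326 -0.33078585  0.018     ] 0.06034194237381023 [ 0.57859683 -0.33211425  0.018     ] 0.05980257809688924
```

```bash
python3 -m creep '[{"claw":0,"tx":2.9,"ty":-0.7,"tz":15,"spin":0},{"claw":0,"tx":0,"ty":0,"tz":15,"spin":0},{"claw":0,"tx":0,"ty":0,"tz":12,"spin":0},{"claw":0.1,"tx":0,"ty":0,"tz":8,"spin":0},{"claw":0.2,"tx":0,"ty":0,"tz":3,"spin":0}]';  python3 -m creep '[{"claw":0.2,"tx":0,"ty":0,"tz":0,"spin":0},{"claw":0.2,"tx":0,"ty":0,"tz":0,"spin":0},{"claw":0.2,"tx":0,"ty":0,"tz":0,"spin":0},{"claw":0.2,"tx":0,"ty":0,"tz":0,"spin":0},{"claw":0.2,"tx":0,"ty":0,"tz":0,"spin":0}]'
```

```text
time_s: 12.2
eef_pos: [0.5774, -0.3304, 0.0145]
eef_rot: [2.265, -2.176, -0.003]
wrist_force: [0.6, -0.7, 0.4]
opening: 0.0792
time_s: 12.62
eef_pos: [0.5787, -0.331, 0.0168]
eef_rot: [-2.265, 2.176, -0.002]
wrist_force: [-0.2, 0.9, 0.2]
opening: 0.0699
```

```bash
python3 -m creep '[{"claw":0.2,"tx":0.5,"ty":0,"tz":2,"spin":0},{"claw":0.2,"tx":0,"ty":0,"tz":2,"spin":0},{"claw":0.2,"tx":0,"ty":0,"tz":0,"spin":0},{"claw":0.2,"tx":0,"ty":0,"tz":0,"spin":0},{"claw":0.2,"tx":0,"ty":0,"tz":0,"spin":0}]';  python3 -m creep '[{"claw":0.4,"tx":0,"ty":0,"tz":0,"spin":0},{"claw":0.6,"tx":0,"ty":0,"tz":0,"spin":0},{"claw":0.6,"tx":0,"ty":0,"tz":0,"spin":0},{"claw":0.6,"tx":0,"ty":0,"tz":0,"spin":0},{"claw":0.6,"tx":0,"ty":0,"tz":0,"spin":0}]' 25
python3 - <<'E'
from h import *
snap('wrist','w13');st()
crop('w13',180,180,340,300,5,'c17')
E
```

```text
time_s: 13.03
eef_pos: [0.5785, -0.3316, 0.0124]
eef_rot: [-2.265, 2.176, -0.001]
wrist_force: [-0.2, 0.3, 5.2]
opening: 0.0701
time_s: 13.45
eef_pos: [0.5784, -0.3316, 0.0124]
eef_rot: [-2.265, 2.177, -0.001]
wrist_force: [-1.4, -0.0, 6.0]
opening: 0.0593
time_s 13.5
eef_pos [ 0.5784 -0.3316  0.0123]
eef_rot [-2.2654e+00  2.1766e+00 -7.0000e-04]
wrist_force [-0.016  -0.1495  5.4688]
opening 0.0592
qpos [-2.287e-01  5.374e-01 -2.402e-01  3.000e-04 -7.928e-01  2.684e-01]
[[ 0.04  -0.999  0.   ]
 [-0.999 -0.04  -0.   ]
 [ 0.    -0.    -1.   ]]
```

View pics/c17.png

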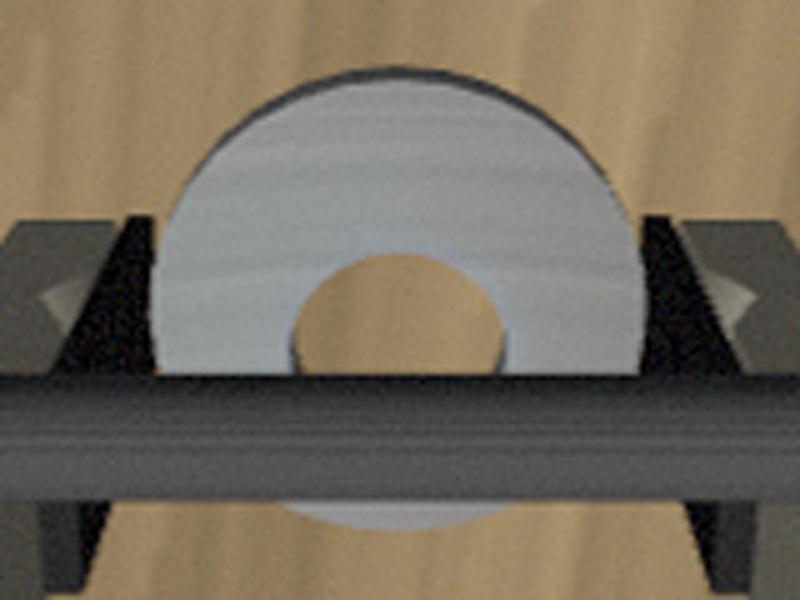

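```bash
python3 - <<'E'
from h import *
g=lambda u,v,z:pt('w13',180+u/5,180+v/5,z)
z=.018
t=g(398,81,z);b=g(398,528,z);l=g(151,310,z);r=g(645,310,z)
print((t+b)/2,np.linalg.norm(t-b),(l+r)/2,np.linalg.norm(l-r))
E
python3 -m creep '[{"claw":0.6,"tx":0,"ty":0,"tz":-15,"spin":0},{"claw":0.6,"tx":0,"ty":0,"tz":-30,"spin":0},{"claw":0.6,"tx":0,"ty":0,"tz":-40,"spin":0},{"claw":0.6,"tx":-20,"ty":3,"tz":-30,"spin":0},{"claw":0.6,"tx":-35,"ty":5,"tz":-10,"spin":0}]'
python3 -m creep '[{"claw":0.6,"tx":-38,"ty":5,"tz":0,"spin":0},{"claw":0.6,"tx":-38,"ty":5,"tz":0,"spin":0},{"claw":0.6,"tx":-38,"ty":5,"tz":0,"spin":0},{"claw":0.6,"tx":-38,"ty":5,"tz":0,"spin":0},{"claw":0.6,"tx":-38,"ty":5,"tz":0,"spin":0}]'
python3 calc.py 0.4895 0.157 0.11 -87.7 7
```

```text
[ 0.57924346 -0.33008984  0.018     ] 0.05977582505116496 [ 0.57927856 -0.33084487  0.018     ] 0.05998635383588807
time_s: 13.92
eef_pos: [0.5704, -0.2792, 0.1412]
eef_rot: [-2.261, 2.178, -0.009]
wrist_force: [1.6, 1.0, -1.6]
opening: 0.0593
time_s: 14.33
eef_pos: [0.5343, -0.0863, 0.1364]
eef_rot: [2.264, -2.177, -0.001]
wrist_force: [0.5, -0.2, -1.8]
opening: 0.0597
0 [-35.0, 5.0, 3.8] spin -0.0 | 35.6
1 [-35.0, 5.1, 3.7] spin -0.0 | 35.6
2 [-35.0, 5.0, 3.8] spin -0.0 | 35.6
3 [-34.9, 5.0, 3.8] spin -0.0 | 35.5
4 [-35.0, 5.1, 3.8] spin -0.0 | 35.6
0 [-35.0, 5.0, 3.7] spin -0.0 | 35.5
1 [-35.0, 5.0, 3.8] spin -0.0 | 35.6
yaw0 -87.74884069849462
```

```bash
python3 -m creep '[{"claw":0.6,"tx":-36,"ty":5,"tz":0,"spin":0},{"claw":0.6,"tx":-36,"ty":5,"tz":0,"spin":0},{"claw":0.6,"tx":-36,"ty":5,"tz":0,"spin":0},{"claw":0.6,"tx":-36,"ty":5,"tz":0,"spin":0},{"claw":0.6,"tx":-36,"ty":5,"tz":0,"spin":0}]'
python3 -m creep '[{"claw":0.6,"tx":-36,"ty":5,"tz":8,"spin":0},{"claw":0.6,"tx":-18,"ty":3,"tz":10,"spin":0},{"claw":0.6,"tx":-8,"ty":2,"tz":10,"spin":0},{"claw":0.6,"tx":-2,"ty":0,"tz":0,"spin":0},{"claw":0.6,"tx":0,"ty":0,"tz":0,"spin":0}]'
python3 - <<'E'
from h import *
snap('wrist','w14');st()
crop('w14',190,160,330,310,5,'c18')
E
python3 calc.py 0.4893 0.1612 0.09 -87.7 1
```

```text
time_s: 14.75
eef_pos: [0.5022, 0.0925, 0.1366]
eef_rot: [2.265, -2.177, -0.001]
wrist_force: [1.1, 0.4, -1.1]
opening: 0.0595
time_s: 15.17
eef_pos: [0.4901, 0.1541, 0.1082]
eef_rot: [2.264, -2.174, -0.001]
wrist_force: [-0.1, -0.7, -0.6]
opening: 0.0591
time_s 15.2167
eef_pos [0.4906 0.1538 0.1088]
eef_rot [ 2.2644e+00 -2.1757e+00 -2.0000e-04]
wrist_force [-0.4788 -0.3845 -1.4105]
opening 0.0594
qpos [ 6.860e-01  2.086e-01 -4.968e-01  1.000e-04 -8.667e-01 -6.461e-01]
[[ 0.04  -0.999 -0.001]
 [-0.999 -0.04  -0.001]
 [ 0.001  0.001 -1.   ]]
0 [-7.5, 1.0, 18.8] spin -0.0 | 20.3
yaw0 -87.71284694403434
```

View pics/c18.png

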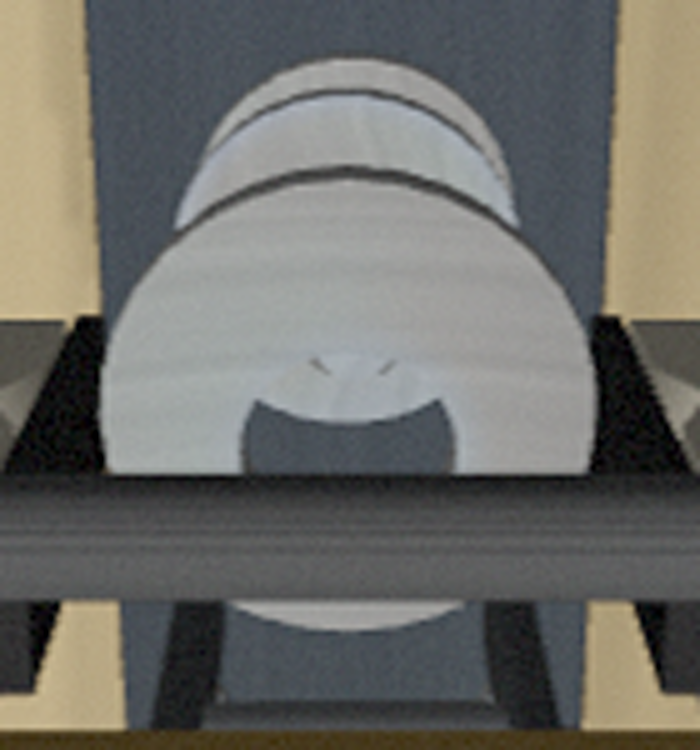

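```bash
python3 - <<'E'
from h import *
g=lambda u,v,z:pt('w14',190+u/5,160+v/5,z)
z=.1145
t=g(349,180,z);b=g(349,630,z);l=g(103,405,z);r=g(597,405,z)
C=(t+b)/2;print(C,np.linalg.norm(t-b),(l+r)/2,np.linalg.norm(l-r)); print(([.4896,.162,0]-C)*1000)
E
python3 -m creep '[{"claw":0.6,"tx":-4,"ty":0.8,"tz":8,"spin":0},{"claw":0.6,"tx":-3,"ty":0,"tz":10,"spin":0},{"claw":0.6,"tx":0,"ty":0,"tz":10,"spin":0},{"claw":0.6,"tx":0,"ty":0,"tz":3,"spin":0},{"claw":0.6,"tx":0,"ty":0,"tz":0,"spin":0}]'
python3 - <<'E'
from h import *
snap('wrist','w15');st()
crop('w15',190,160,330,310,5,'c19')
E
```

```text
[0.49085394 0.15534892 0.1145    ] 0.05988549936969697 [0.49078723 0.15384779 0.1145    ] 0.05964727262954501
[  -1.25393683    6.65108235 -114.5       ]
time_s: 15.63
eef_pos: [0.489, 0.1604, 0.0765]
eef_rot: [2.263, -2.176, -0.001]
wrist_force: [0.4, 0.4, -1.7]
opening: 0.0595
time_s 15.6833
eef_pos [0.4894 0.1608 0.0773]
eef_rot [ 2.2636e+00 -2.1759e+00 -2.0000e-04]
wrist_force [-0.1662  0.1441 -1.5694]
opening 0.0596
qpos [ 6.989e-01  2.510e-01 -5.297e-01  1.000e-04 -7.919e-01 -6.595e-01]
[[ 0.039 -0.999 -0.001]
 [-0.999 -0.039 -0.001]
 [ 0.001  0.001 -1.   ]]
```

View pics/c19.png

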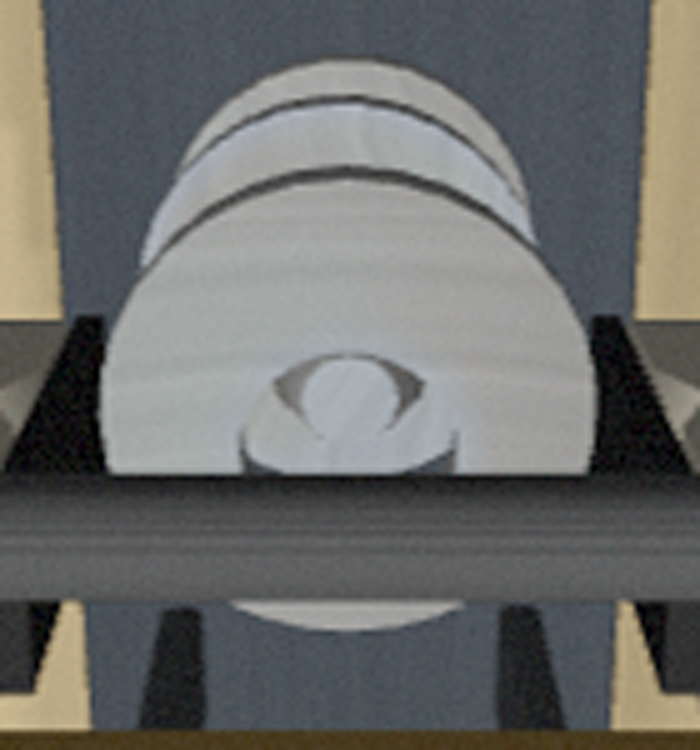

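```bash
python3 - <<'E'
from h import *
g=lambda u,v,z:pt('w15',190+u/5,160+v/5,z)
z=.0773+.0057
t=g(349,180,z);b=g(349,631,z);C=(t+b)/2;A=g(348,398,.078);print(C,A,(A-C)*1000)
E
```

```text
[0.48972835 0.16172063 0.083     ] [0.48983076 0.16168445 0.078     ] [ 0.10240878 -0.03617506 -5.        ]
```

```bash
python3 -m creep '[{"claw":0.6,"tx":0,"ty":0,"tz":4,"spin":0},{"claw":0.6,"tx":0,"ty":0,"tz":5,"spin":0},{"claw":0.6,"tx":0,"ty":0,"tz":5,"spin":0},{"claw":0.6,"tx":0,"ty":0,"tz":5,"spin":0},{"claw":0.6,"tx":0,"ty":0,"tz":0,"spin":0}]'; python3 -m creep '[{"claw":0.6,"tx":0,"ty":0,"tz":5,"spin":0},{"claw":0.6,"tx":0,"ty":0,"tz":4,"spin":0},{"claw":0.6,"tx":0,"ty":0,"tz":3,"spin":0},{"claw":0.6,"tx":0,"ty":0,"tz":0,"spin":0},{"claw":0.6,"tx":0,"ty":0,"tz":0,"spin":0}]'
```

```text
time_s: 16.1
eef_pos: [0.4891, 0.161, 0.0579]
eef_rot: [2.264, -2.176, -0.001]
wrist_force: [-1.1, -0.3, -2.0]
opening: 0.0594
time_s: 16.52
eef_pos: [0.4897, 0.1614, 0.0468]
eef_rot: [2.265, -2.176, -0.0]
wrist_force: [-1.0, -0.0, -0.9]
opening: 0.0594
```

```bash
python3 -m creep '[{"claw":0.6,"tx":0,"ty":0,"tz":1.5,"spin":0},{"claw":0.6,"tx":0,"ty":0,"tz":1,"spin":0},{"claw":0.6,"tx":0,"ty":0,"tz":0.5,"spin":0},{"claw":0.6,"tx":0,"ty":0,"tz":0,"spin":0},{"claw":0.6,"tx":0,"ty":0,"tz":0,"spin":0}]'; python3 -m creep '[{"claw":0.6,"tx":0,"ty":0,"tz":0.5,"spin":0},{"claw":0.6,"tx":0,"ty":0,"tz":0.5,"spin":0},{"claw":0.6,"tx":0,"ty":0,"tz":0,"spin":0},{"claw":0.6,"tx":0,"ty":0,"tz":0,"spin":0},{"claw":0.6,"tx":0,"ty":0,"tz":0,"spin":0}]'
```

```text
time_s: 16.93
eef_pos: [0.4898, 0.1614, 0.0441]
eef_rot: [-2.265, 2.177, -0.0]
wrist_force: [-0.0, 0.2, -1.3]
opening: 0.0595
time_s: 17.35
eef_pos: [0.4898, 0.1614, 0.0431]
eef_rot: [2.265, -2.177, 0.0]
wrist_force: [-1.1, 0.6, -1.4]
opening: 0.0595
```

```bash
python3 -m creep '[{"claw":0.6,"tx":0,"ty":0,"tz":0.5,"spin":0},{"claw":0.6,"tx":0,"ty":0,"tz":0.5,"spin":0},{"claw":0.6,"tx":0,"ty":0,"tz":0,"spin":0},{"claw":0.6,"tx":0,"ty":0,"tz":0,"spin":0},{"claw":0.6,"tx":0,"ty":0,"tz":0,"spin":0}]'
```

```text
time_s: 17.77
eef_pos: [0.4898, 0.1615, 0.0423]
eef_rot: [-2.265, 2.176, -0.0]
wrist_force: [-1.8, -0.3, 3.5]
opening: 0.0594
```

Contact at the expected height. Release and lift.

```bash
python3 -m creep '[{"claw":0.5,"tx":0,"ty":0,"tz":0,"spin":0},{"claw":0.4,"tx":0,"ty":0,"tz":0,"spin":0},{"claw":0.25,"tx":0,"ty":0,"tz":0,"spin":0},{"claw":0.2,"tx":0,"ty":0,"tz":0,"spin":0},{"claw":0.2,"tx":0,"ty":0,"tz":0,"spin":0}]'; python3 -m creep '[{"claw":0.2,"tx":0,"ty":0,"tz":-10,"spin":0},{"claw":0.1,"tx":0,"ty":0,"tz":-30,"spin":0},{"claw":0,"tx":0,"ty":0,"tz":-40,"spin":0},{"claw":0,"tx":15,"ty":0,"tz":-38,"spin":0},{"claw":0,"tx":25,"ty":-3,"tz":-30,"spin":0}]'
python3 - <<'E'
from h import *
snap('scene','s4');snap('wrist','w16');snap('top','t2');st()
crop('s4',290,170,430,290,5,'c20');crop('t2',75,200,225,265,5,'c21')
E
```

```text
time_s: 18.18
eef_pos: [0.4898, 0.1614, 0.0418]
eef_rot: [2.265, -2.177, -0.0]
wrist_force: [-0.3, -1.1, 0.4]
opening: 0.069
time_s: 18.6
eef_pos: [0.4949, 0.1225, 0.1938]
eef_rot: [-2.266, 2.172, -0.002]
wrist_force: [1.8, 0.6, 0.4]
opening: 0.0866
time_s 18.75
eef_pos [0.4958 0.1213 0.1937]
eef_rot [-2.2595  2.1739 -0.0025]
wrist_force [-0.0122 -0.5756 -0.2609]
opening 0.0872
qpos [ 6.2560e-01  1.0870e-01 -3.9870e-01  5.0000e-04 -1.0571e+00 -5.8720e-01]
[[ 0.039 -0.999  0.005]
 [-0.999 -0.039  0.003]
 [-0.003 -0.006 -1.   ]]
```

View pics/c20.png

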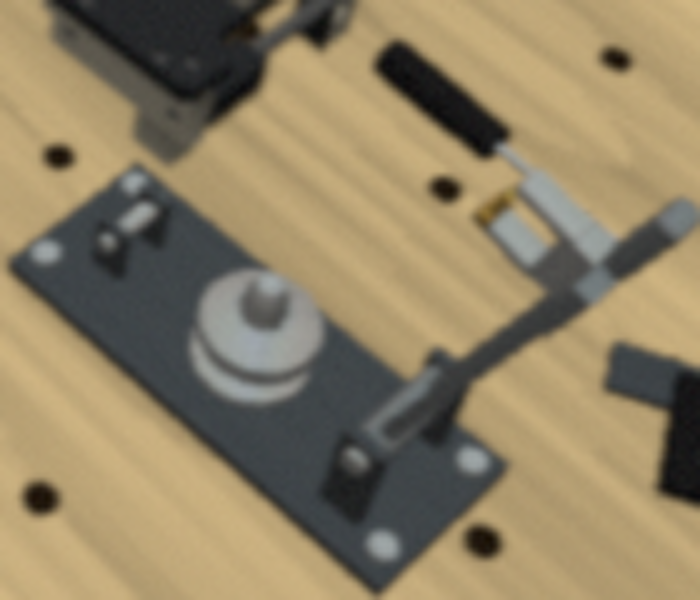

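View pics/c21.png

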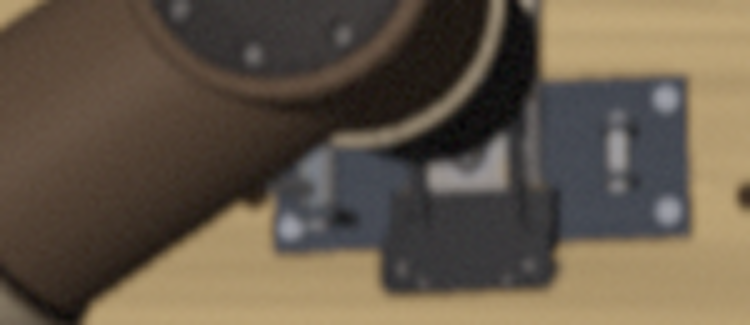

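View pics/w16.png

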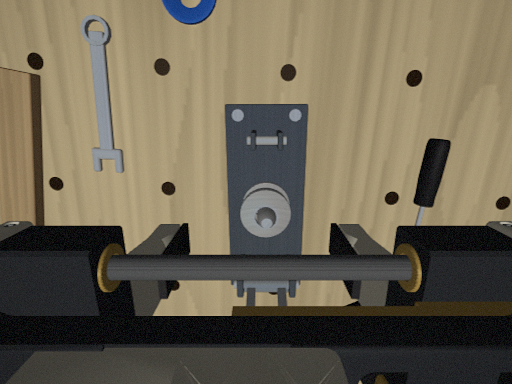

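```bash
python3 - <<'E'
from h import *
X=np.array([-.0405,.9992,0]);H=np.array([.4863,.2467,.064])
for q in np.arange(1.5,2.06,.05):
    P=lambda r:H+r*(-np.cos(q)*X+np.sin(q)*np.array([0,0,1]))
    print(round(q,2),np.round(proj('top0',P(236)),1),np.round(proj('scene0',P(236)),1),np.round(proj('top0',P(214)),1),np.round(P(.214),3))
E
sed -n 1,1p /dev/null
```

```text
1.5 [211.8 275.9] [285.9 546.9] [211.9 276. ] [0.487 0.232 0.277]
1.55 [233.  275.1] [268.3 520.8] [233.  275.1] [0.486 0.242 0.278]
1.6 [254.  274.3] [251.8 496.3] [254.1 274.3] [0.486 0.253 0.278]
1.65 [275.  273.4] [236.2 473.3] [275.1 273.5] [0.486 0.264 0.277]
1.7 [296.1 272.6] [221.4 451.4] [296.2 272.6] [0.485 0.274 0.276]
1.75 [317.5 271.8] [207.3 430.4] [317.6 271.8] [0.485 0.285 0.275]
1.8 [339.1 270.9] [193.7 410.3] [339.2 270.9] [0.484 0.295 0.272]
1.85 [361.2 270.1] [180.6 390.9] [361.4 270.1] [0.484 0.306 0.27 ]
1.9 [383.9 269.2] [167.8 372. ] [384.  269.2] [0.483 0.316 0.267]
1.95 [407.3 268.2] [155.4 353.6] [407.4 268.3] [0.483 0.326 0.263]
2.0 [431.5 267.3] [143.1 335.4] [431.7 267.3] [0.483 0.336 0.259]
2.05 [456.8 266.3] [131.  317.5] [457.  266.3] [0.482 0.345 0.254]
```

Unit slip (236 m); redo in metres.

```bash
python3 - <<'E'
from h import *
X=np.array([-.0405,.9992,0]);H=np.array([.4863,.2467,.064])
for q in np.arange(1.5,2.06,.05):
    P=lambda r:H+r/1e3*(-np.cos(q)*X+np.sin(q)*np.array([0,0,1]))
    print(round(q,2),*[np.round(proj(c,P(r)),1) for c in('top0','scene0') for r in (192,236)],np.round(P(214),3))
crop('top0',80,205,140,250,12,'d1');crop('scene0',370,200,440,270,9,'d2')
E
```

```text
1.5 [124.4 222.9] [120.5 220.6] [385.4 199. ] [389.9 183.6] [0.487 0.232 0.277]
1.55 [120.4 223. ] [115.3 220.7] [389.5 201.8] [395.1 187. ] [0.486 0.242 0.278]
1.6 [116.4 223.2] [110.2 220.9] [393.5 204.8] [400.4 190.7] [0.486 0.253 0.278]
1.65 [112.4 223.4] [105.1 221.1] [397.6 207.9] [405.6 194.7] [0.486 0.264 0.277]
1.7 [108.6 223.5] [100.2 221.3] [401.6 211.2] [410.8 198.9] [0.485 0.274 0.276]
1.75 [104.8 223.8] [ 95.4 221.6] [405.5 214.7] [416.  203.3] [0.485 0.285 0.275]
1.8 [101.2 224. ] [ 90.7 221.9] [409.3 218.3] [421.  207.9] [0.484 0.295 0.272]
1.85 [ 97.7 224.2] [ 86.2 222.3] [413.1 222.1] [426.  212.8] [0.484 0.306 0.27 ]
1.9 [ 94.3 224.5] [ 81.9 222.6] [416.8 226. ] [430.8 217.8] [0.483 0.316 0.267]
1.95 [ 91.1 224.8] [ 77.9 223. ] [420.3 230. ] [435.4 222.9] [0.483 0.326 0.263]
2.0 [ 88.  225.1] [ 74.  223.4] [423.7 234.1] [439.8 228.2] [0.483 0.336 0.259]
2.05 [ 85.1 225.4] [ 70.3 223.8] [426.9 238.2] [444.1 233.6] [0.482 0.345 0.254]
```

View pics/d1.png

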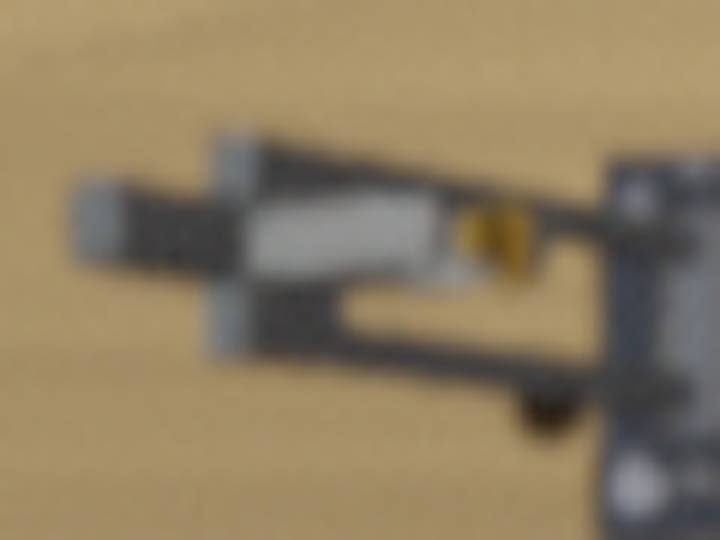

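View pics/d2.png

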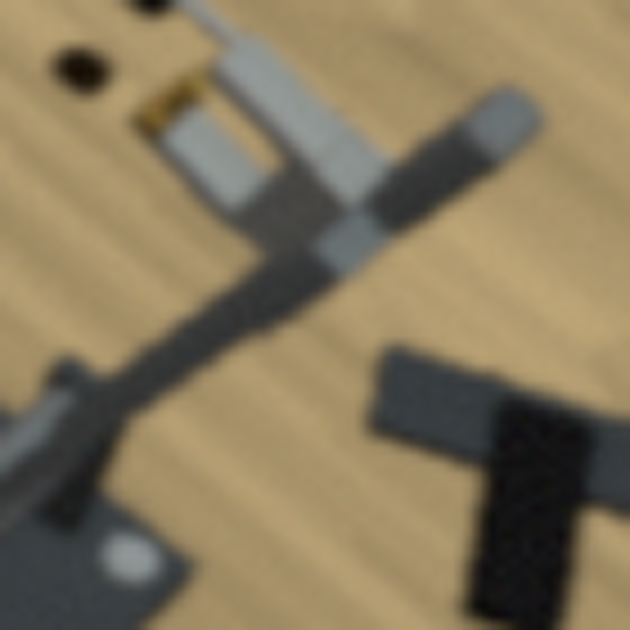

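```bash
python3 -m creep '[{"claw":0,"tx":0,"ty":0,"tz":-38,"spin":0},{"claw":0,"tx":0,"ty":0,"tz":-38,"spin":0},{"claw":0,"tx":0,"ty":0,"tz":-38,"spin":0},{"claw":0,"tx":-10,"ty":0,"tz":-36,"spin":0},{"claw":0.2,"tx":-30,"ty":2,"tz":0,"spin":0}]'; python3 -m creep '[{"claw":0.2,"tx":-36,"ty":2,"tz":0,"spin":0},{"claw":0.2,"tx":-36,"ty":2,"tz":0,"spin":0},{"claw":0.3,"tx":-34,"ty":1,"tz":0,"spin":0},{"claw":0.3,"tx":-10,"ty":0,"tz":0,"spin":0},{"claw":0.3,"tx":0,"ty":0,"tz":0,"spin":0}]'
python3 - <<'E'
from h import *
snap('wrist','w17');st();snap('scene','s5')
crop('w17',170,180,350,320,4,'c22')
crop('s5',290,100,510,290,3.5,'c23')
E
python3 calc.py .4839 .3051 .2573 -87.7 5
```

```text
time_s: 19.17
eef_pos: [0.4932, 0.1607, 0.3478]
eef_rot: [-2.256, 2.172, -0.007]
wrist_force: [0.6, 0.5, 1.8]
opening: 0.0847
time_s: 19.58
eef_pos: [0.4803, 0.2796, 0.3385]
eef_rot: [2.267, -2.172, -0.0]
wrist_force: [0.1, -0.8, -0.8]
opening: 0.0623
time_s 19.6333
eef_pos [0.4805 0.2782 0.3388]
eef_rot [ 2.2658e+00 -2.1726e+00 -1.0000e-04]
wrist_force [ 0.2921 -0.0378 -0.0905]
opening 0.0618
qpos [ 8.774e-01  1.088e-01 -6.440e-02 -3.000e-04 -1.400e+00 -8.354e-01]
[[ 0.042 -0.999 -0.002]
 [-0.999 -0.042 -0.002]
 [ 0.002  0.002 -1.   ]]
0 [-5.5, -0.9, 16.4] spin 0.0 | 17.3
1 [-5.6, -0.9, 16.4] spin 0.0 | 17.4
2 [-5.5, -0.8, 16.3] spin 0.0 | 17.2
3 [-5.5, -0.9, 16.4] spin 0.0 | 17.3
4 [-5.6, -0.9, 16.4] spin 0.1 | 17.4
yaw0 -87.64738292338335
```

View pics/w17.png

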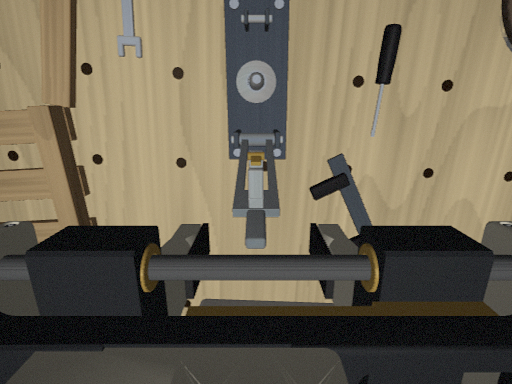

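View pics/c23.png

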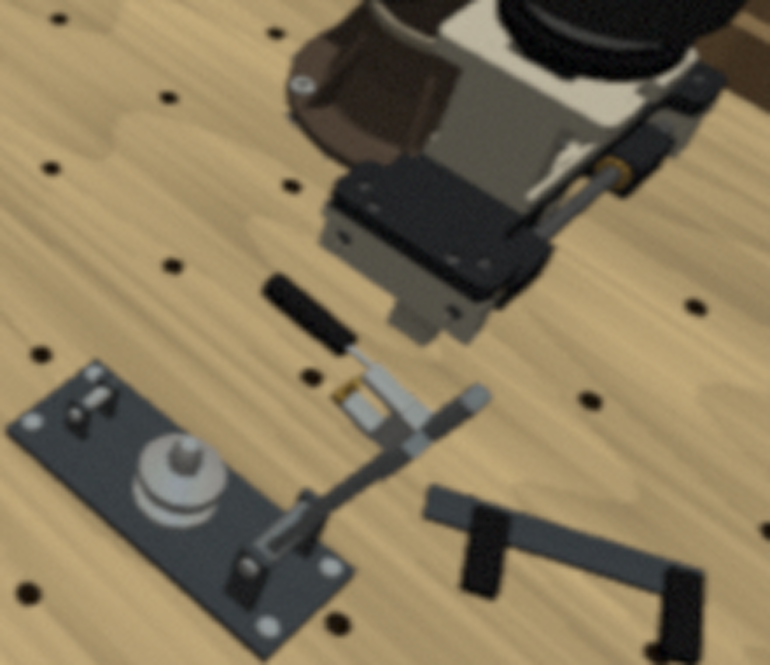

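View pics/c22.png

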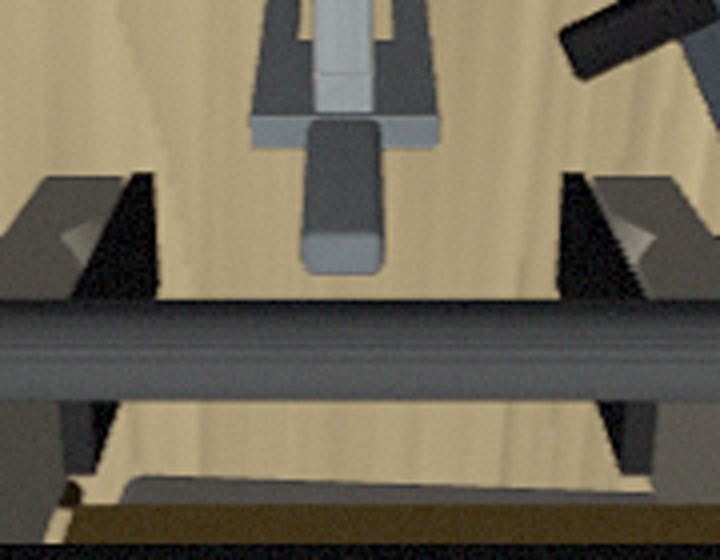

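```bash
python3 - <<'E'
from h import *
X=np.array([-.0405,.9992,0]);H=np.array([.4863,.2467,.064])
for q in np.arange(1.75,1.93,.03):
    P=lambda r:H+r/1e3*(-np.cos(q)*X+np.sin(q)*np.array([0,0,1]))
    print(round(q,2),*[np.round(proj('w17',P(r)),1) for r in (192,214,236)])
E
```

```text
1.75 [255.2 197.3] [254.9 209.4] [254.5 223.6]
1.78 [255.2 202.7] [254.9 215.7] [254.6 231. ]
1.81 [255.2 207.9] [254.9 221.8] [254.6 238.1]
1.84 [255.2 213. ] [255.  227.7] [254.6 244.8]
1.87 [255.2 217.7] [255.  233.2] [254.7 251.1]
1.9 [255.3 222.3] [255.  238.4] [254.7 257. ]
```

```bash
python3 -m creep '[{"claw":0.3,"tx":-12,"ty":-2,"tz":0,"spin":0},{"claw":0.3,"tx":-13,"ty":-1.5,"tz":12,"spin":0},{"claw":0.3,"tx":0,"ty":0,"tz":25,"spin":0},{"claw":0.3,"tx":0,"ty":0,"tz":25,"spin":0},{"claw":0.3,"tx":0,"ty":0,"tz":12,"spin":0}]'; python3 -m creep '[{"claw":0.3,"tx":0,"ty":0,"tz":7,"spin":0},{"claw":0.3,"tx":0,"ty":0,"tz":0,"spin":0},{"claw":0.3,"tx":0,"ty":0,"tz":0,"spin":0},{"claw":0.3,"tx":0,"ty":0,"tz":0,"spin":0},{"claw":0.3,"tx":0,"ty":0,"tz":0,"spin":0}]'
python3 - <<'E'
from h import *
snap('wrist','w18');st();snap('scene','s6')
crop('w18',170,160,350,320,4,'c24')
crop('s6',350,150,490,270,5,'c25')
E
```

```text
time_s: 20.1
eef_pos: [0.4825, 0.3015, 0.2621]
eef_rot: [2.261, -2.175, -0.002]
wrist_force: [-0.4, -1.1, -1.7]
opening: 0.0612
time_s: 20.52
eef_pos: [0.4841, 0.3026, 0.2602]
eef_rot: [-2.264, 2.175, -0.0]
wrist_force: [0.1, 0.1, 0.9]
opening: 0.0616
time_s 20.5667
eef_pos [0.484  0.3026 0.2601]
eef_rot [-2.264   2.1755  0.    ]
wrist_force [-0.6855 -0.2221  0.1931]
opening 0.0611
qpos [ 9.0150e-01  1.6640e-01 -1.7220e-01  2.0000e-04 -1.2304e+00 -8.6180e-01]
[[ 0.04  -0.999  0.001]
 [-0.999 -0.04   0.001]
 [-0.001 -0.001 -1.   ]]
```

View pics/c24.png

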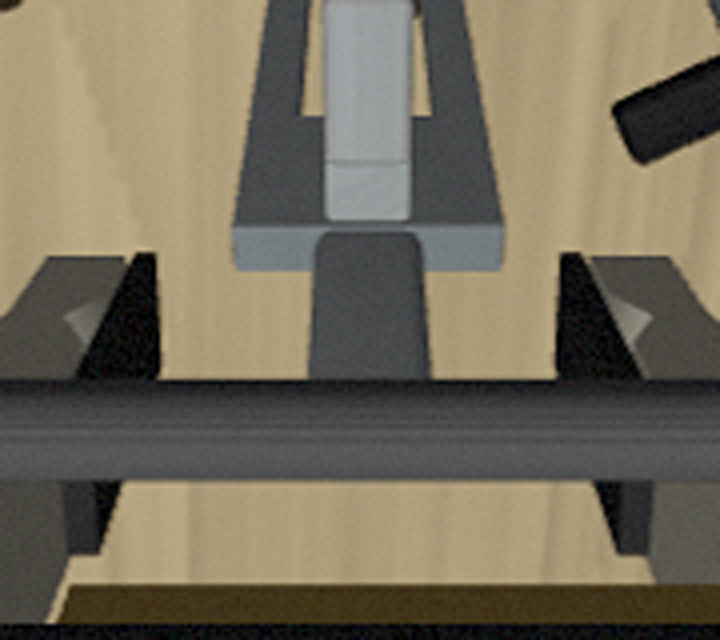

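View pics/c25.png

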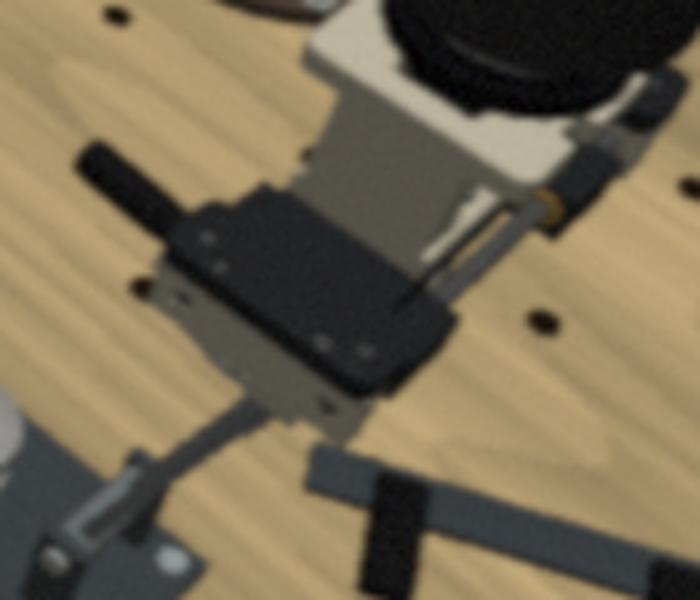

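```bash
python3 -m creep '[{"claw":0.4,"tx":-2,"ty":1,"tz":2,"spin":0},{"claw":0.6,"tx":0,"ty":0,"tz":0,"spin":0},{"claw":0.8,"tx":0,"ty":0,"tz":0,"spin":0},{"claw":0.9,"tx":0,"ty":0,"tz":0,"spin":0},{"claw":0.9,"tx":0,"ty":0,"tz":0,"spin":0}]' 15; python3 -m creep '[{"claw":0.9,"tx":0,"ty":0,"tz":0,"spin":0},{"claw":0.9,"tx":0,"ty":0,"tz":0,"spin":0},{"claw":0.9,"tx":0,"ty":0,"tz":0,"spin":0},{"claw":0.9,"tx":0,"ty":0,"tz":0,"spin":0},{"claw":0.9,"tx":0,"ty":0,"tz":0,"spin":0}]'; python3 - <<'E'
from h import *
st()
s=sensors.sense();M=R.from_rotvec(s['eef_rot']).as_matrix()
g=np.array(s['eef_pos'])-M[:,2]*.0188
H=np.array([.4863,.2467,.064]);X=np.array([-.0405,.9992,0]);d=g-H
print('r',np.hypot(d@X,d[2]),'q',np.arctan2(d[2],-d@X))
E
```

```text
time_s: 21.03
eef_pos: [0.4825, 0.3043, 0.2571]
eef_rot: [2.265, -2.177, 0.0]
wrist_force: [0.0, 0.3, -0.3]
opening: 0.0334
time_s: 21.45
eef_pos: [0.4824, 0.3043, 0.2571]
eef_rot: [2.265, -2.176, -0.0]
wrist_force: [-1.1, -0.0, 0.6]
opening: 0.0178
time_s 21.45
eef_pos [0.4824 0.3043 0.2571]
eef_rot [ 2.2654e+00 -2.1765e+00 -2.0000e-04]
wrist_force [-1.0521 -0.0135  0.5658]
opening 0.0178
qpos [ 9.0560e-01  1.6850e-01 -1.7640e-01 -1.0000e-04 -1.2259e+00 -8.6550e-01]
[[ 0.04  -0.999 -0.   ]
 [-0.999 -0.04   0.   ]
 [-0.     0.    -1.   ]]
r 0.21958145765016404 q 1.8366267122255402
```

```bash
python3 - <<'E'
import numpy as np
r=219.6;q=1.837-0.1*np.arange(19);x=r*np.cos(q);z=r*np.sin(q)
for i in range(18):print(i+1,round(q[i+1],3),np.round(x[i+1]-x[i],1),np.round(z[i]-z[i+1],1))
E
```

```text
1 1.737 21.4 -4.7
2 1.637 21.8 -2.5
3 1.537 21.9 -0.4
4 1.437 21.9 1.8
5 1.337 21.6 4.0
6 1.237 21.1 6.1
7 1.137 20.4 8.2
8 1.037 19.4 10.2
9 0.937 18.3 12.1
10 0.837 17.0 13.9
11 0.737 15.5 15.5
12 0.637 13.9 17.0
13 0.537 12.2 18.3
14 0.437 10.3 19.4
15 0.337 8.3 20.3
16 0.237 6.2 21.1
17 0.137 4.1 21.6
18 0.037 1.9 21.9
```

```bash
cat > ang.py <<'E'
from h import *
s=sensors.sense();M=R.from_rotvec(s['eef_rot']).as_matrix()
g=np.array(s['eef_pos'])-M[:,2]*.0188
H=np.array([.4863,.2467,.064]);X=np.array([-.0405,.9992,0]);d=g-H
print('r',np.hypot(d@X,d[2]),'q',np.arctan2(d[2],-d@X),'F',np.round(s['wrist_force'],1))
E
python3 -m creep '[{"claw":0.9,"tx":21.4,"ty":0,"tz":-4.7,"spin":0},{"claw":0.9,"tx":21.8,"ty":0,"tz":-2.5,"spin":0},{"claw":0.9,"tx":21.9,"ty":0,"tz":-0.4,"spin":0},{"claw":0.9,"tx":21.9,"ty":0,"tz":1.8,"spin":0},{"claw":0.9,"tx":21.6,"ty":0,"tz":4.0,"spin":0}]'; python3 ang.py
```

```text
time_s: 21.87
eef_pos: [0.4872, 0.1955, 0.2598]
eef_rot: [-2.264, 2.174, -0.0]
wrist_force: [0.7, 1.8, -0.4]
opening: 0.0177
r 0.2206193764801148 q 1.3366543198682734 F [ 0.7  1.8 -0.4]
```

Tracking well, with little force. Continue.

```bash
python3 -m creep '[{"claw":0.9,"tx":21.1,"ty":0,"tz":6.1,"spin":0},{"claw":0.9,"tx":20.4,"ty":0,"tz":8.2,"spin":0},{"claw":0.9,"tx":19.4,"ty":0,"tz":10.2,"spin":0},{"claw":0.9,"tx":18.3,"ty":0,"tz":12.1,"spin":0},{"claw":0.9,"tx":17,"ty":0,"tz":13.9,"spin":0}]'; python3 ang.py; python3 - <<'E'
from h import *
snap('scene','s7');crop('s7',270,120,430,290,4,'c26')
E
```

```text
time_s: 22.28
eef_pos: [0.4916, 0.0983, 0.2095]
eef_rot: [-2.264, 2.175, -0.003]
wrist_force: [2.4, -1.5, 3.4]
opening: 0.0181
r 0.22145271032140426 q 0.8357526868133621 F [ 2.4 -1.5  3.4]
```

View pics/c26.png

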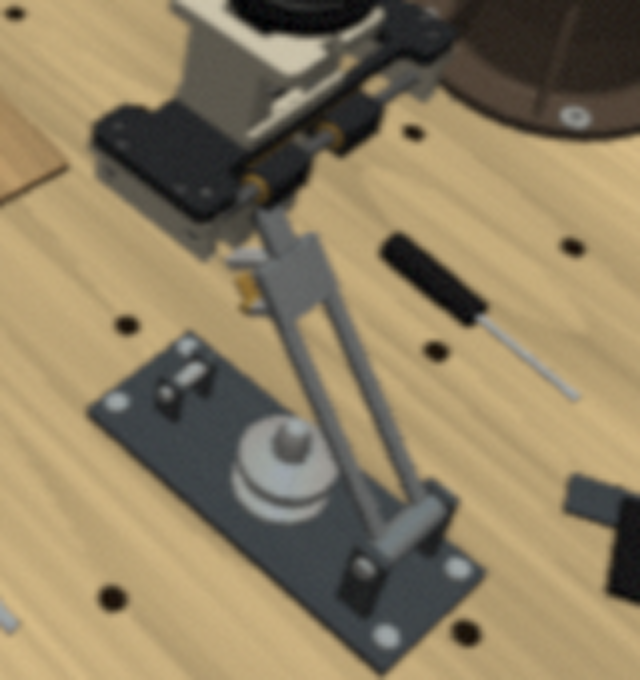

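```bash
python3 -m creep '[{"claw":0.9,"tx":15.5,"ty":0,"tz":15.5,"spin":0},{"claw":0.9,"tx":13.9,"ty":0,"tz":17,"spin":0},{"claw":0.9,"tx":12.2,"ty":0,"tz":18.3,"spin":0},{"claw":0.9,"tx":10.3,"ty":0,"tz":19.4,"spin":0},{"claw":0.9,"tx":8.3,"ty":0,"tz":20.3,"spin":0}]'; python3 ang.py; python3 - <<'E'
from h import *
snap('scene','s8');crop('s8',270,120,430,290,4,'c27')
E
python3 - <<'E'
import numpy as np
r=219.6;q=.337-np.array([0,.05,.10,.15,.2,.25,.27,.29,.31,.33,.337]);x=r*np.cos(q);z=r*np.sin(q)
for i in range(len(q)-1):print(i+1,round(q[i+1],3),np.round(x[i+1]-x[i],1),np.round(z[i]-z[i+1],1))
E
```

```text
time_s: 22.75
eef_pos: [0.4943, 0.0378, 0.1183]
eef_rot: [-2.265, 2.176, -0.004]
wrist_force: [3.7, -4.8, 2.0]
opening: 0.0178
r 0.22146312416350297 q 0.33632198515494505 F [ 3.7 -4.8  2. ]
1 0.287 3.4 10.4
2 0.237 2.8 10.6
3 0.187 2.3 10.7
4 0.137 1.8 10.8
5 0.087 1.2 10.9
6 0.067 0.3 4.4
7 0.047 0.3 4.4
8 0.027 0.2 4.4
9 0.007 0.1 4.4
10 0.0 0.0 1.5
```

View pics/c27.png

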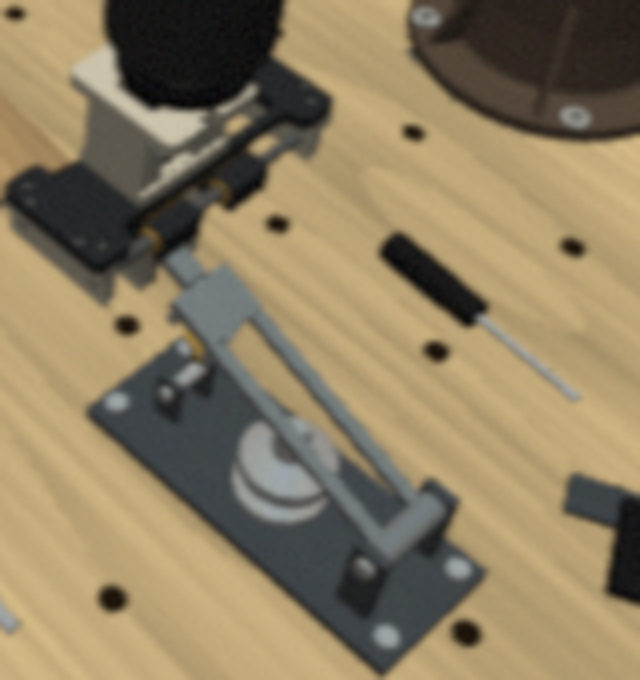

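```bash
python3 -m creep '[{"claw":0.9,"tx":2.5,"ty":0,"tz":10.4,"spin":0},{"claw":0.9,"tx":2.4,"ty":0,"tz":10.6,"spin":0},{"claw":0.9,"tx":2.3,"ty":0,"tz":10.7,"spin":0},{"claw":0.9,"tx":1.8,"ty":0,"tz":10.8,"spin":0},{"claw":0.9,"tx":1.2,"ty":0,"tz":8,"spin":0}]'; python3 ang.py;python3 -m creep '[{"claw":0.9,"tx":0.3,"ty":0,"tz":3,"spin":0},{"claw":0.9,"tx":0.3,"ty":0,"tz":3,"spin":0},{"claw":0.9,"tx":0.2,"ty":0,"tz":3,"spin":0},{"claw":0.9,"tx":0.2,"ty":0,"tz":3,"spin":0},{"claw":0.9,"tx":0,"ty":0,"tz":0,"spin":0}]'; python3 ang.py
```

```text
time_s: 23.22
eef_pos: [0.4947, 0.0278, 0.0674]
eef_rot: [2.266, -2.176, 0.004]
wrist_force: [4.1, -9.0, 3.2]
opening: 0.0181
r 0.2201503054547623 q 0.10100099773242809 F [ 4.1 -9.   3.2]
time_s: 23.63
eef_pos: [0.4947, 0.0271, 0.0555]
eef_rot: [2.266, -2.176, 0.003]
wrist_force: [5.7, -10.0, -1.4]
opening: 0.0175
r 0.22000359182183146 q 0.04668613035172646 F [  5.7 -10.   -1.4]
```

```bash
python3 -m creep '[{"claw":0.9,"tx":1,"ty":0,"tz":1.5,"spin":0},{"claw":0.9,"tx":1,"ty":0,"tz":2,"spin":0},{"claw":0.9,"tx":0.3,"ty":0,"tz":2,"spin":0},{"claw":0.9,"tx":0,"ty":0,"tz":2,"spin":0},{"claw":0.9,"tx":0,"ty":0,"tz":0,"spin":0}]'; python3 ang.py;python3 -m creep '[{"claw":0.9,"tx":0,"ty":0,"tz":1,"spin":0},{"claw":0.9,"tx":0,"ty":0,"tz":1,"spin":0},{"claw":0.9,"tx":0,"ty":0,"tz":0.5,"spin":0},{"claw":0.9,"tx":0,"ty":0,"tz":0,"spin":0},{"claw":0.9,"tx":0,"ty":0,"tz":0,"spin":0}]'; python3 ang.py
```

```text
time_s: 24.05
eef_pos: [0.4948, 0.0265, 0.0478]
eef_rot: [-2.265, 2.175, -0.002]
wrist_force: [5.5, 1.5, -2.5]
opening: 0.0177
r 0.22041433078287423 q 0.01185354664400038 F [ 5.5  1.5 -2.5]
time_s: 24.47
eef_pos: [0.4947, 0.0264, 0.0456]
eef_rot: [-2.265, 2.175, -0.002]
wrist_force: [6.8, 0.8, -2.2]
opening: 0.0178
r 0.22045460327189365 q 0.0016021723081801175 F [ 6.8  0.8 -2.2]
```

```bash
python3 -m creep '[{"claw":0.9,"tx":0,"ty":0,"tz":1,"spin":0},{"claw":0.9,"tx":0,"ty":0,"tz":0.5,"spin":0},{"claw":0.9,"tx":0,"ty":0,"tz":0.5,"spin":0},{"claw":0.9,"tx":0,"ty":0,"tz":0,"spin":0},{"claw":0.9,"tx":0,"ty":0,"tz":0,"spin":0}]'; python3 ang.py; python3 - <<'E'
from h import *
snap('scene','s9');crop('s9',270,160,400,290,5,'c28')
E
```

```text
time_s: 24.88
eef_pos: [0.4948, 0.0264, 0.0436]
eef_rot: [-2.265, 2.175, -0.002]
wrist_force: [6.2, 0.7, -2.1]
opening: 0.0178
r 0.22051943136945412 q -0.007281649824204697 F [ 6.2  0.7 -2.1]
```

View pics/c28.png

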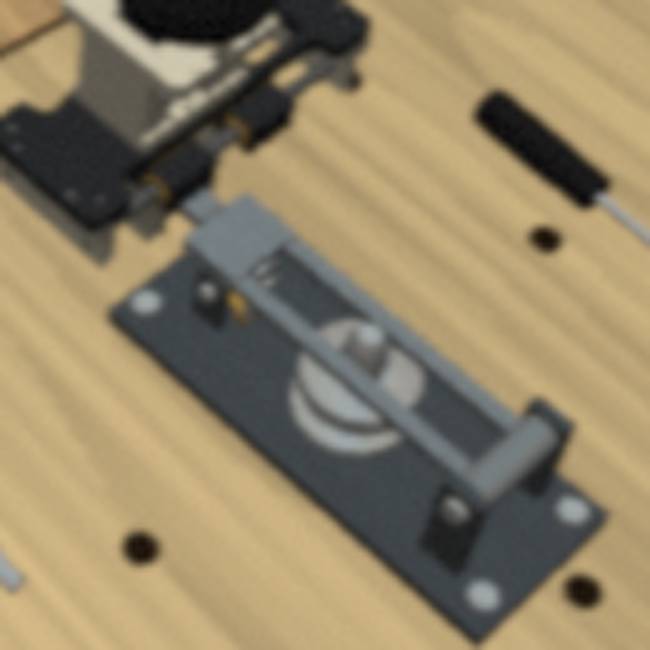

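```bash
python3 -m creep '[{"claw":0.9,"tx":0,"ty":0,"tz":1,"spin":0},{"claw":0.9,"tx":0,"ty":0,"tz":0.5,"spin":0},{"claw":0.9,"tx":0,"ty":0,"tz":0.5,"spin":0},{"claw":0.9,"tx":0,"ty":0,"tz":0,"spin":0},{"claw":0.9,"tx":0,"ty":0,"tz":0,"spin":0}]'; python3 ang.py;  python3 -m creep '[{"claw":0.9,"tx":0,"ty":0,"tz":1,"spin":0},{"claw":0.9,"tx":0,"ty":0,"tz":0.5,"spin":0},{"claw":0.9,"tx":0,"ty":0,"tz":0.5,"spin":0},{"claw":0.9,"tx":0,"ty":0,"tz":0,"spin":0},{"claw":0.9,"tx":0,"ty":0,"tz":0,"spin":0}]'; python3 ang.py
```

```text
time_s: 25.35
eef_pos: [0.4947, 0.0263, 0.0416]
eef_rot: [-2.265, 2.175, -0.002]
wrist_force: [6.6, -0.2, -1.1]
opening: 0.0177
r 0.2205882305799858 q -0.016359894554404446 F [ 6.6 -0.2 -1.1]
time_s: 25.77
eef_pos: [0.4948, 0.0263, 0.0403]
eef_rot: [-2.265, 2.174, -0.002]
wrist_force: [2.8, 0.8, 7.5]
opening: 0.0179
r 0.22060070207406401 q -0.02204754071823357 F [2.8 0.8 7.5]
```

```bash
python3 - <<'E'
from h import *
snap('scene','s10');crop('s10',295,190,365,250,10,'c29');snap('wrist','w19');crop('w19',170,150,350,320,4,'c30')
X=np.array([-.0405,.9992,0]);H=np.array([.4863,.2467,.064]);Y=np.array([-.9992,-.0405,0])
for q in (0,.02,.04,.06):
    for n,r,y,h in(('barcorner+',192,19,4),('barcorner-',192,-19,4),):
        P=H+(r*(-np.cos(q)*X+np.sin(q)*np.array([0,0,1]))+y*Y+h*(np.sin(q)*X+np.cos(q)*np.array([0,0,1])))/1e3
        print(q,n,np.round(proj('s10',P),1))
E
```

```text
0 barcorner+ [315.7 199.3]
0 barcorner- [305.3 207.1]
0.02 barcorner+ [315.9 198.4]
0.02 barcorner- [305.5 206.2]
0.04 barcorner+ [316.1 197.6]
0.04 barcorner- [305.7 205.4]
0.06 barcorner+ [316.4 196.7]
0.06 barcorner- [305.9 204.5]
```

View pics/c29.png

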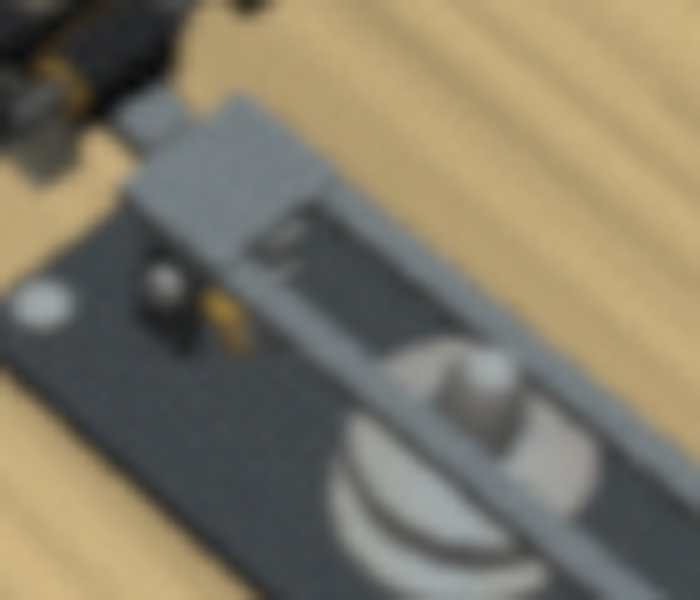

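View pics/c30.png

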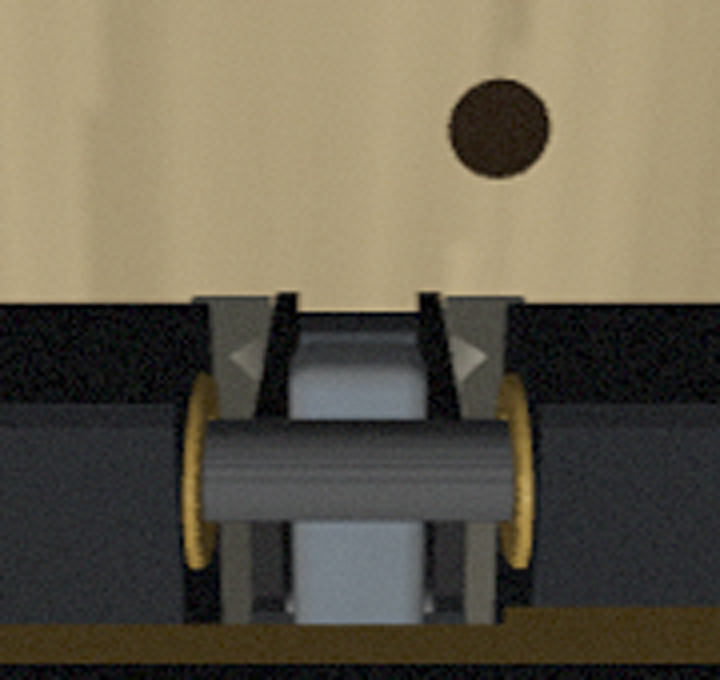

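```bash
python3 -m creep '[{"claw":0.9,"tx":0,"ty":0,"tz":0,"spin":0},{"claw":0.9,"tx":0,"ty":0,"tz":0.5,"spin":0},{"claw":0.9,"tx":0,"ty":0,"tz":0.5,"spin":0},{"claw":0.9,"tx":0,"ty":0,"tz":0,"spin":0},{"claw":0.9,"tx":0,"ty":0,"tz":0,"spin":0}]' 35; python3 ang.py
```

```text
time_s: 26.28
eef_pos: [0.4948, 0.0263, 0.0402]
eef_rot: [-2.265, 2.174, -0.003]
wrist_force: [-2.1, 0.6, 19.7]
opening: 0.0177
r 0.22064700249753966 q -0.022650653126808678 F [-2.1  0.6 19.7]
```

```bash
python3 -m creep '[{"claw":0.9,"tx":0,"ty":0,"tz":-0.5,"spin":0},{"claw":0.9,"tx":0,"ty":0,"tz":-0.5,"spin":0},{"claw":0.7,"tx":0,"ty":0,"tz":0,"spin":0},{"claw":0.5,"tx":0,"ty":0,"tz":0,"spin":0},{"claw":0.4,"tx":0,"ty":0,"tz":0,"spin":0}]'; python3 -m creep '[{"claw":0.4,"tx":0,"ty":0,"tz":0,"spin":0},{"claw":0.4,"tx":5,"ty":0,"tz":-10,"spin":0},{"claw":0.4,"tx":10,"ty":0,"tz":-20,"spin":0},{"claw":0.4,"tx":20,"ty":0,"tz":-30,"spin":0},{"claw":0.4,"tx":30,"ty":0,"tz":-20,"spin":0}]'; python3 - <<'E'
from h import *
st();snap('scene','s11');crop('s11',290,180,370,250,9,'c31');snap('wrist','w20')
snap('top','t3');crop('t3',75,200,225,265,5,'c32')
E
```

```text
time_s: 26.7
eef_pos: [0.4921, 0.0254, 0.0386]
eef_rot: [2.263, -2.176, -0.002]
wrist_force: [-0.6, -0.2, 0.6]
opening: 0.0321
time_s: 27.12
eef_pos: [0.4963, -0.0387, 0.1208]
eef_rot: [2.268, -2.174, 0.0]
wrist_force: [0.4, 0.3, 0.1]
opening: 0.0523
time_s 27.1167
eef_pos [ 0.4963 -0.0387  0.1208]
eef_rot [ 2.2677 -2.1735  0.    ]
wrist_force [0.4231 0.2708 0.121 ]
opening 0.0523
qpos [ 3.180e-01  1.674e-01 -5.171e-01  3.000e-04 -8.866e-01 -2.757e-01]
[[ 0.042 -0.999 -0.   ]
 [-0.999 -0.042 -0.   ]
 [ 0.     0.    -1.   ]]
```

View pics/c31.png

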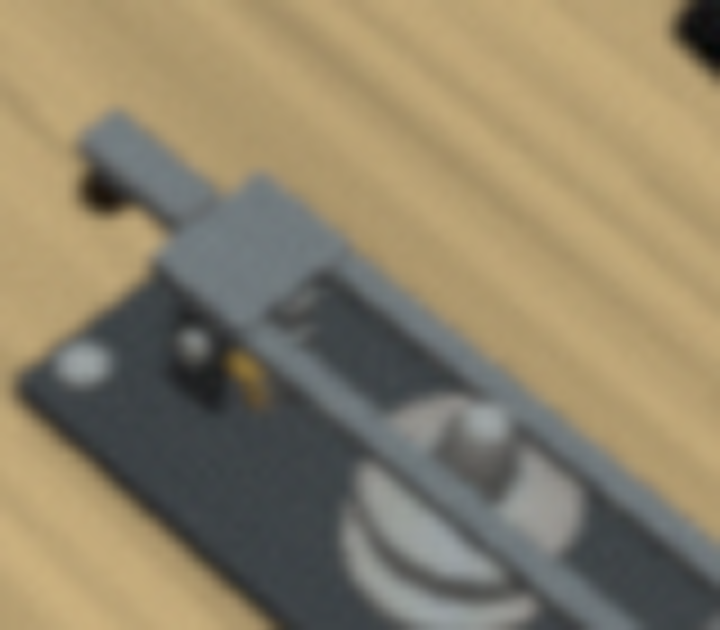

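View pics/w20.png

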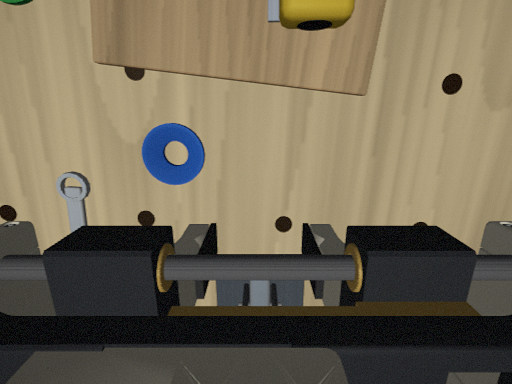

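```bash
python3 - <<'E'
from h import *
X=np.array([-.0405,.9992,0]);H=np.array([.4863,.2467,.064]);Y=np.array([-.9992,-.0405,0])
for y in(-6,):
  for r in (150,155,160,165,170):
    print(y,r,[tuple(np.round((np.array(proj('s11',H+(-r*X+y*Y+np.array([0,0,h]))/1e3))-[290,180])*9).astype(int)) for h in (-4,-14,-24,-34,-44)])
E
```

```text
-6 150 [(np.int64(275), np.int64(327)), (np.int64(271), np.int64(348)), (np.int64(267), np.int64(369)), (np.int64(263), np.int64(389)), (np.int64(259), np.int64(409))]
-6 155 [(np.int64(262), np.int64(316)), (np.int64(258), np.int64(337)), (np.int64(254), np.int64(358)), (np.int64(250), np.int64(378)), (np.int64(246), np.int64(398))]
-6 160 [(np.int64(249), np.int64(305)), (np.int64(245), np.int64(326)), (np.int64(241), np.int64(347)), (np.int64(238), np.int64(367)), (np.int64(234), np.int64(387))]
-6 165 [(np.int64(236), np.int64(295)), (np.int64(233), np.int64(316)), (np.int64(229), np.int64(336)), (np.int64(225), np.int64(356)), (np.int64(221), np.int64(376))]
-6 170 [(np.int64(223), np.int64(284)), (np.int64(220), np.int64(305)), (np.int64(216), np.int64(325)), (np.int64(212), np.int64(346)), (np.int64(209), np.int64(366))]
```

```bash
python3 -c "
from h import *
crop('s7',318,175,350,205,20,'c33')
crop('s11',300,205,332,235,20,'c34')
crop('s8',305,180,337,215,18,'c35')"
```

```text
(no output)
```

View pics/c34.png

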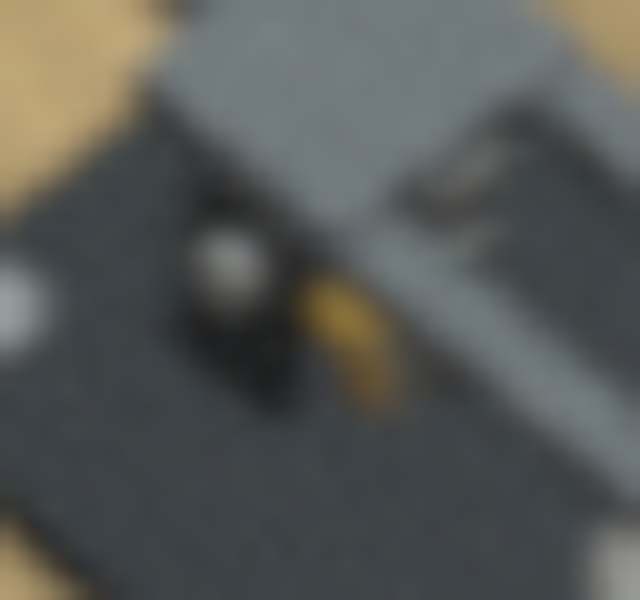

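View pics/c35.png

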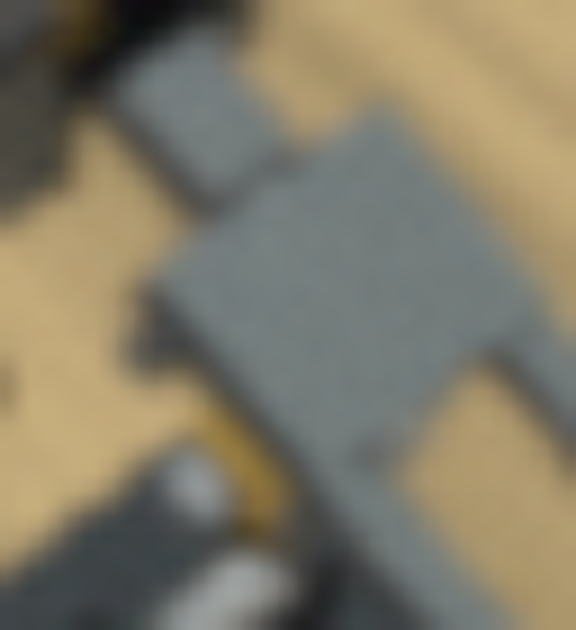

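View pics/c33.png

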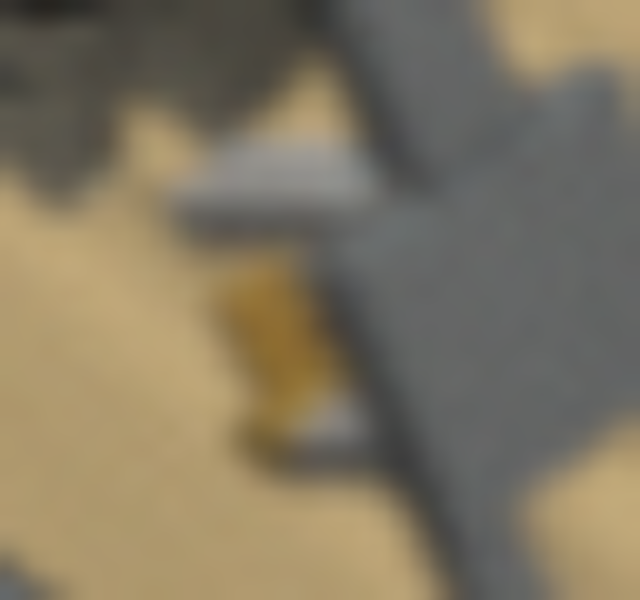

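```bash
python3 -m creep '[{"claw":0.4,"tx":0,"ty":-35,"tz":-5,"spin":0},{"claw":0.4,"tx":0,"ty":-38,"tz":-5,"spin":0},{"claw":0.4,"tx":-20,"ty":-30,"tz":0,"spin":0},{"claw":0.4,"tx":-25,"ty":-28,"tz":0,"spin":0},{"claw":0.4,"tx":-30,"ty":-25,"tz":0,"spin":0}]'; python3 -m creep '[{"claw":0.4,"tx":-30,"ty":-15,"tz":10,"spin":0},{"claw":0.4,"tx":-20,"ty":0,"tz":15,"spin":0},{"claw":0.4,"tx":0,"ty":0,"tz":10,"spin":0},{"claw":0.4,"tx":0,"ty":0,"tz":0,"spin":0},{"claw":0.4,"tx":0,"ty":0,"tz":0,"spin":0}]'; python3 - <<'E'
from h import *
st();snap('wrist','w21')
print(proj('w21',[.492,.08,.035]))
E
```

```text
time_s: 27.68
eef_pos: [0.6496, 0.0427, 0.1274]
eef_rot: [2.261, -2.177, -0.002]
wrist_force: [0.7, -0.3, -0.1]
opening: 0.0526
time_s: 28.1
eef_pos: [0.6607, 0.0927, 0.0925]
eef_rot: [2.263, -2.173, -0.002]
wrist_force: [-0.3, -0.5, 0.8]
opening: 0.0526
time_s 28.1
eef_pos [0.6607 0.0927 0.0925]
eef_rot [ 2.2635 -2.1734 -0.0025]
wrist_force [-0.3203 -0.4936  0.8233]
opening 0.0526
qpos [ 4.309e-01  4.527e-01 -1.669e-01 -2.000e-04 -9.551e-01 -3.903e-01]
[[ 0.041 -0.999 -0.004]
 [-0.999 -0.041 -0.002]
 [ 0.001  0.004 -1.   ]]
(np.float64(466.3416094620233), np.float64(199.5763805418934))
```

View pics/w21.png

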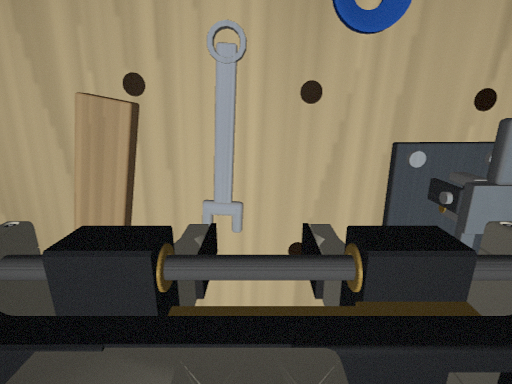

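```bash
python3 -m creep '[{"claw":0.4,"tx":-20,"ty":0,"tz":10,"spin":0},{"claw":0.4,"tx":-20,"ty":0,"tz":10,"spin":0},{"claw":0.4,"tx":-5,"ty":0,"tz":5,"spin":0},{"claw":0.4,"tx":0,"ty":0,"tz":0,"spin":0},{"claw":0.4,"tx":0,"ty":0,"tz":0,"spin":0}]'; python3 - <<'E'
from h import *
snap('wrist','w22'); crop('w22',400,90,512,230,5,'c36')
E
```

```text
time_s: 28.57
eef_pos: [0.6604, 0.1371, 0.0699]
eef_rot: [-2.265, 2.177, -0.0]
wrist_force: [0.4, 0.1, 0.2]
opening: 0.0526
```

View pics/c36.png

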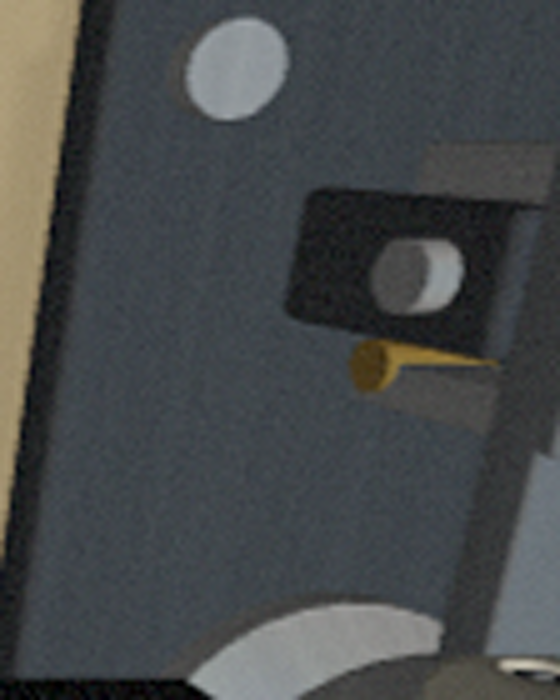

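```bash
python3 - <<'E'
from h import *
X=np.array([-.0405,.9992,0]);H=np.array([.4863,.2467,.064]);Y=np.array([-.9992,-.0405,0])
def P(q,r,y,h):return H+(r*(-np.cos(q)*X+np.sin(q)*np.array([0,0,1]))+y*Y+h*(np.sin(q)*X+np.cos(q)*np.array([0,0,1])))/1e3
for q in (-.02,0,.02,.04,.06):
    print(q,[tuple(np.round((np.array(proj('s11',P(q,r,y,h)))-[290,180])*9).astype(int).tolist()) for r,y,h in ((236,9,6),(236,-9,6),(192,22,4),(192,-22,4))])
print('ref pin',(np.array(proj('s11',[.4932+.0,.0768,.04]))-[290,180])*9,'arbtop',(np.array(proj('s11',[.4897,.1618,.078]))-[290,180])*9)
print(np.round([(np.array(proj('s11',H+(-40*X*0+X*40+Y*s*50)/1e3*1+np.array([0,0,-.052])))-[290,180])*9 for s in (1,-1)]))
print('plate corner -x,-y',(np.array(proj('s11',H+(-210*X-50*Y)/1e3-[0,0,.052]))-[290,180])*9)
E
```

```text
-0.02 [(97, 108), (53, 140), (237, 177), (129, 258)]
0 [(98, 98), (54, 130), (239, 169), (130, 250)]
0.02 [(100, 88), (55, 120), (240, 161), (132, 242)]
0.04 [(102, 78), (57, 110), (242, 153), (133, 234)]
0.06 [(104, 68), (59, 100), (245, 145), (135, 226)]
ref pin [230.49162188 314.070639  ] arbtop [477.39941319 425.03647137]
[[912. 751.]
 [675. 978.]]
plate corner -x,-y [  2.49357878 378.31924084]
```

```bash
python3 -m creep '[{"claw":0.4,"tx":0,"ty":-10,"tz":-30,"spin":0},{"claw":0.4,"tx":0,"ty":-10,"tz":-30,"spin":0},{"claw":0.4,"tx":0,"ty":0,"tz":-30,"spin":0},{"claw":0.4,"tx":0,"ty":0,"tz":0,"spin":0},{"claw":0.4,"tx":0,"ty":0,"tz":0,"spin":0}]'; python3 - <<'E'
from h import *
st();snap('scene','s12');snap('top','t4')
crop('s12',300,205,332,235,20,'c37')
E
```

```text
time_s: 29.03
eef_pos: [0.6819, 0.1379, 0.1629]
eef_rot: [-2.26, 2.174, -0.004]
wrist_force: [-0.9, 0.7, -0.8]
opening: 0.0526
time_s 29.0333
eef_pos [0.6819 0.1379 0.1629]
eef_rot [-2.2603  2.1742 -0.0035]
wrist_force [-0.8677  0.6872 -0.8464]
opening 0.0526
qpos [ 4.7910e-01  4.2960e-01 -2.8100e-02  5.0000e-04 -1.1074e+00 -4.4040e-01]
[[ 0.039 -0.999  0.005]
 [-0.999 -0.039  0.002]
 [-0.002 -0.005 -1.   ]]
```

View pics/s12.png

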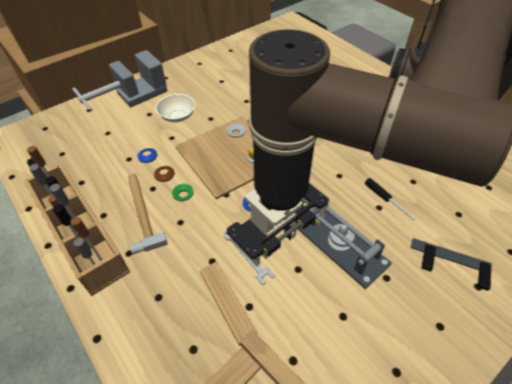

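View pics/t4.png

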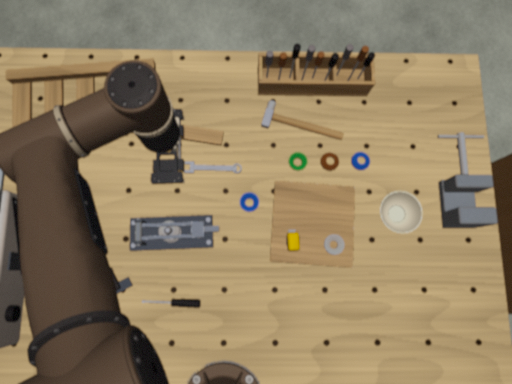

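View pics/c37.png

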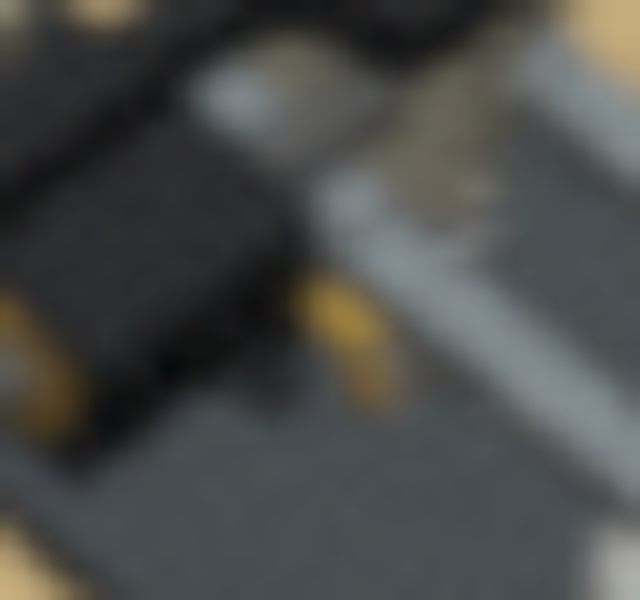

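```bash
python3 -c "
from plant import job
print(job.sign_off())"
```

```text
the job is handed in; nothing more can be done
None
```

The spring pack is rebuilt, the keeper is down over the pack, and the job was handed in at about 29 s of the 72 s allowed.

**Washers:** The washer already on the arbor was dome up. I lowered a dish-up washer onto it (narrow end on narrow end), then a dome-up washer onto that (wide rim on wide rim). Each was released only after light contact (about 4–5 N) at the height it should sit. The pictures show the three-washer pack seated flat.

**Keeper:** I gripped the tongue by its sides, swung the keeper down along its arc and pressed it against a hard stop at about 20 N. It did not spring back when released.

**Final checks:**
- **Keeper:** the scene picture puts it fully down, with no sign of it stopping short.
- **Latch:** the brass latch appears to lie flat across the hook's mouth beneath the pin, so I read it as shut. One cheek partly hides it. A closer wrist-camera view could not settle it, and I did not do a pull test.
- **Discrepancy:** at the stop the gripper sat about 5 mm lower than my hinge estimate predicted. I put this down to a slight slip of the tongue in the fingers and small calibration error.
- **Other items:** the spare washer, tape measure and spanner look unmoved, and the gripper was clear of everything at hand-in.

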